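Unlock a battery charging cradle and load it

ROBOT

A 7-joint arm with a two-finger parallel gripper is mounted at the origin on a cart in front of the work surface, level with it; the furniture and walls round the work are solid. World frame = base frame: x ahead of the robot, y to its left, z up, the work surface at z = 0. Lengths are in m, angles in rad, forces in N, time in s.
With the tool pointing down it reaches from about 0.4 to 0.85 m from the base axis. Payload 4.5 kg.
Tool frame: the origin (TCP) lies at the very end of the fingers, on their centre line; the grasp point (between the pads) lies 19 mm behind it; z points along the fingers, y is the line along which they close (so a half turn about z gives the same grasp; the last joint's range is limited). The gripper opens to 88 mm and grips with 3 to 60 N. Pads are 18 mm wide; open, the fingers measure 123 mm over their backs; the gripper's body (75 mm by 187 mm) begins 45 mm behind the grasp point.
Start: joints at [1.37, 0.689, -0.195, 1.565, 0.157, 0.902, -0.215], TCP at [0.145, -0.608, 0.239] pointing down, gripper open.
Joint ranges: [-3.01, 3.01], [-0.46, 2.08], [-1.47, 1.51], [0.13, 2.56], [-1, 4.14], [0.04, 2.09], [-2.66, 2.66]. Speed limits (rad/s): [2.57, 2.57, 3.14, 3.14, 3.14, 3.14, 3.14].

INTERFACE

Orientations are given as a unit quaternion [w, x, y, z].
In Python, from station import * gives the robot as it stands.
- The arm moves only by the tool carry_out, never from a script. Its argument "commands" is text: rows parted by semicolons, each of 7 numbers parted by spaces: the shift along the tool's x, y, z in mm, then the turn, a rotation vector about the tool's x, y, z in degrees, then the finger opening in mm, from 0 to 88.1. In form: tx ty tz rx ry rz jaw; .... A call has 1 to 12 rows; each row is the pose to reach, as a shift and turn from the pose commanded when the call began, along the tool's axes at that moment; what a row does not reach only later rows make up. A row lasts 1/12 s, in which the tool goes at most 41.7 mm and 7.16 degrees, less where a joint would pass 70% of its speed; a pose out of reach is approached as far as the arm can. A call with a gripper value outside its range is refused whole. The fingers move at their own pace and stop on an object; "newtons" is the grip in N (left out, the last holds). Time passes only in rows, so rows that repeat a pose let the fingers close. It gives the time, the measured TCP pose, the force, the opening and the grip force at its end, in the units of the state.
- get_state(): the state, without advancing time (a new reading comes with each control period).
- camera(name): name is "scene" or "top"; returns the picture (480x640x3 uint8, red, green, blue); there is no depth.
- get_calibration(name): a dict with "intrinsics" (3x3 intrinsics, pixels), "R" (3x3) and "t" (3): a world point X has camera coordinates R X + t. Camera axes: x right, y down, z forward; pixel columns grow to the right and rows downward; lengths in m; the calibration is good to about 2 mm. A picture is of the moment at which its call begins. get_calibration takes no time and is no camera call.
- sign_off(): hands the job in; it is judged then, once.
The state is a dict: "clock": time; "qpos": joint angles; "joint_velocities": joint speeds; "joint_efforts": joint torques, N m; "eef_pos": TCP position; "ee_rot": TCP orientation; "contact_force": force on the tool from outside, world axes, zero at the start; "wrist_torque": the same for the moment, N m; "finger_gap": finger opening in m; "grasp_force": force on a finger pad.
Only numpy, scipy, OpenCV 4.12 (cv2) and the standard library are available. Lean on these libraries where they do the work, as an engineer would, in place of code of your own. Each camera call takes 0.05 s, during which the arm holds its last target. There are 200 camera calls.

TASK

Get the charging cradle ready and load it: loosen the brass wing nut about half a turn, swing its hinged eyebolt out of the slotted end of the yellow transport bar, then take the bar off and hang it by its handle over both prongs of the double hook stand. Then put every blue cell into a bay of its own: black flat end against the spring contact, compress the spring, then tip the orange button end down behind the fixed contact, so that every cell lies flat and fully home. Let go of everything.

Things in the scene. Friction and masses are not known exactly. Their poses are not given: they have to be found in the camera images.
- cradle: Fixed grey charging cradle, base plate 132 x 254 mm (x -73 to +59, y +-127), top 10 mm up. Origin on the table under the middle of the bays; x along the bays from the spring end (-x) to the fixed contact (+x), z up. Three open bays at y = -58, 0, +58 mm. Spring housing at x = -59 to -73, 40 mm high. Rests under the bar at y = +-104 (8 mm thick), 50 mm high.
- bay_1 (a point): Middle of a seated cell in the bay at cradle y = -58 mm: 27 mm above the table, 17 above the bay floor; axes as the cradle. Fixed contact wall: face at x = +48 mm, 44 mm wide, top 36 mm above the table. Black sloping ribs at x = +-34 mm (14 long, 16 high, 40 mm apart at the foot, 46 at the top) guide the end collars; the sides between are open for fingers.
- bay_2 (a point): the same for the middle bay (cradle y = 0)
- bay_3 (a point): the same for the bay at cradle y = +58 mm
- spring_1 (a joint): Compression of bay 1's brass spring contact, m: 0 free, 0.008 with a cell seated, 0.016 at its stop. A disc of 20 mm diameter, centred 27 mm above the table; its face is at cradle x = -37 mm when free, -53 at the stop. 1.2 N to start, 7.6 N at the stop.
- spring_2 (a joint): the same for bay 2
- spring_3 (a joint): the same for bay 3
- arch (a point): Middle of the passage of the cradle's steel arch, at cradle y = -117 mm (arch 10 mm thick), 59 mm above the table: the -y end of the bar (its tongue) lies in it. Passage 32 mm wide along x; underside 68 mm, top 75 mm above the table.
- eyebolt (a joint): Swing of the steel eyebolt, rad: 0 upright in the bar's slot, grows as it swings outward (to the cradle's +y) and down, stop at 1.3; out of the slot above 0.9. Hinge along cradle x at y = +120 mm, 14 mm above the table. Friction holds it upright; pushed past about 0.5 rad it falls to its stop by itself. 8 mm thick, its end 78 mm from the hinge.
- wing_nut (a joint): Turn of the brass wing nut, rad: starts near 0 (tight), grows counterclockwise seen from above, to 3.9 at most; takes 0.05 N m and stays put. It climbs 2.5 mm per rad. While tight, its collar is caught behind two 3 mm lips at the end of the bar's slot and the bolt cannot swing; it is free above about 2.3 rad.
- wing_grip (a point): Middle of the wing nut's wings, on the bolt's axis, about 83 mm above the table when tight. The wings form one plate 44 mm wide (x), 8 mm thick (y), 24 mm high (z, up the bolt; 12 mm above and below this point). Below them a 17 mm hub (4 mm) and a 20 mm collar (4 mm), then the bar's top, 62 mm above the table.
- bar: Loose yellow transport bar, about 0.35 kg, 262 x 26 x 12 mm. Origin under its middle, y along it; starts in the cradle, axes alike, underside 50 mm above the table. Its +y end (to +137 mm) is a slotted lug 36 mm wide, slot 14 mm, open to +y, round the eyebolt. Its -y end (to -125 mm) lies under the cradle's arch: to take the bar off, slide it 22 mm to +y, then lift.
- handle (a point): Middle of the bar's straight handle: a dark steel rod 12 mm thick, 120 mm long, along the bar's y, its axis 57 mm above the bar's underside (45 mm above the bar's top), on a 10 mm post at each end (y = +-60 mm)
- hook_stand: Fixed stand with a double hook. Origin on the table below the saddle. Two steel prongs 8 mm thick at y = +-40 mm point to the stand's -x, with upturned, red-tipped ends at x = -20 mm, 149 mm above the table; column and cross piece (134 mm high) at x = +49 to +67 mm. Foot 90 x 110 x 10 mm.
- hook_seat (a point): Where the middle of the bar's handle comes to hang, midway between the prongs, 131 mm above the table (prong top at the saddle 125 mm); axes as the stand; the handle lies along y, either way round
- cell_1: Loose battery cell, 0.12 kg, or absent. Round blue body of 31 mm diameter with square end collars, 34 x 34 mm and 12 mm long (x from 33 to 45 mm and -45 to -33). Origin at its middle, on its axis (17 mm above what it lies on); x runs along it to the orange end with the brass button (tip at +48 mm); the black flat end is at -45 mm. Any side may be up.
- button_1 (a point): tip of the brass button of cell 1
- cell_2: As cell_1, or absent. Fixed furniture round the work, in world axes: a microtome (rim 89 mm high) left of y = +0.30 m, a cold plate (50 mm high) right of y = -0.335 m, an oven (290 mm high) beyond x = 0.645 m and right of y = -0.035 m.
- button_2 (a point): tip of the brass button of cell 2
- cell_3: As cell_1, or absent.
- button_3 (a point): tip of the brass button of cell 3

How it is judged:
By the outcome, as a careful person would: the job done as asked, in the order asked, and still so for the second after the job is handed in, with the robot touching nothing.
Of cell_1, cell_2, cell_3 only 2 to 3 are there at a start; the rules pass over those that are not, and their reading is None.
At some moment in a run one of cell_1, cell_2, cell_3 may be knocked a few centimetres aside while the robot is not near it.
It also fails if it takes over 210 s, if anything falls off the work surface, if the arm or the gripper's body presses on something with over 40 N, if the wrist force passes 120 N, or if a joint passes its speed limit or range.

## Working session

There is one attempt and no reset: what is moved stays moved. The work goes in short steps, Python scripts to look and compute and a tool call to move; the robot and the scene stay as the last step left them, time stands still between calls to the robot, and variables do not carry over. Pictures are saved under pics/ and viewed, at most 14 in all, crops included, and the job is handed in when it is done.

Besides the shell and the picture viewer there is one more tool, called after "Emit:" in YAML: its name, and indented under it one key for each argument. carry_out: Moves the arm, as the interface text tells. Its arguments: {"type":"object","properties":{"commands":{"type":"string"},"newtons":{"type":"number"}},"required":["commands"]}

```bash
ls; mkdir -p pics; python3 - <<'E'
from station import *
import cv2,numpy as np
np.set_printoptions(precision=4,suppress=True)
for n in("scene","top"):
    im=camera(n); cv2.imwrite(f"pics/{n}0.png",im[:,:,::-1])
    c=get_calibration(n); print(n,c["intrinsics"],c["R"],c["t"])
print(get_state())
E
```

```text
pics
scene [[471.7734   0.     327.3898]
 [  0.     471.7734 244.0698]
 [  0.       0.       1.    ]] [[-0.803  -0.5958  0.0136]
 [-0.3522  0.456  -0.8173]
 [ 0.4808 -0.6611 -0.576 ]] [0.3643 0.2624 0.6646]
top [[461.2909   0.     319.7945]
 [  0.     461.2909 238.2182]
 [  0.       0.       1.    ]] [[-0.0151 -0.9998 -0.0146]
 [-0.9867  0.0173 -0.1618]
 [ 0.162   0.0119 -0.9867]] [-0.0157  0.4965  0.9202]
{'clock': 0.1, 'qpos': array([ 1.3698,  0.6899, -0.1945,  1.5662,  0.1573,  0.9025, -0.2151]), 'joint_velocities': array([ 0.0005, -0.001 , -0.0011, -0.0039,  0.0006,  0.0001,  0.0003]), 'joint_efforts': array([ -0.0026, -52.85  ,  -1.271 , -15.3837,  -0.0525,   0.002 ,
         0.    ]), 'eef_pos': array([ 0.1452, -0.6073,  0.238 ]), 'ee_rot': array([-0.0008,  0.9931,  0.1172, -0.0002]), 'contact_force': array([-0.3172, -0.3083, -0.2583]), 'wrist_torque': array([ 0.02  , -0.0216,  0.0447]), 'grasp_force': 0.0, 'finger_gap': 0.08821406213923465}
```

View pics/scene0.png

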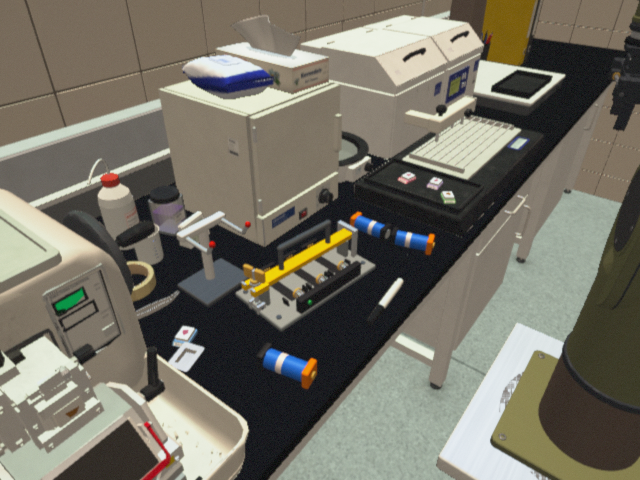

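View pics/top0.png

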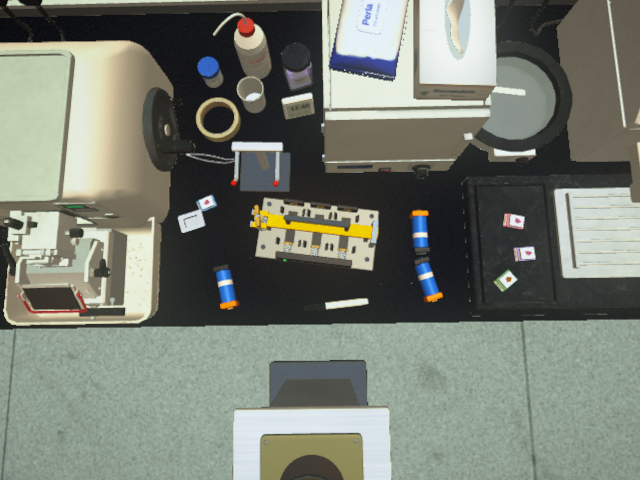

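Scene: three cells (top view at (225,287), (420,232), (428,280)), cradle near (316,235) with wing nut at left (258,217), and hook stand at (262,165). Now closer crops.

```bash
python3 - <<'E'
import cv2
a=cv2.imread("pics/top0.png"); cv2.imwrite("pics/top0c.png",cv2.resize(a[130:330,200:460],None,fx=3,fy=3,interpolation=cv2.INTER_CUBIC))
a=cv2.imread("pics/scene0.png"); cv2.imwrite("pics/scene0c.png",cv2.resize(a[195:395,165:445],None,fx=2.85,fy=2.85,interpolation=cv2.INTER_CUBIC))
E
```

```text
(no output)
```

View pics/top0c.png

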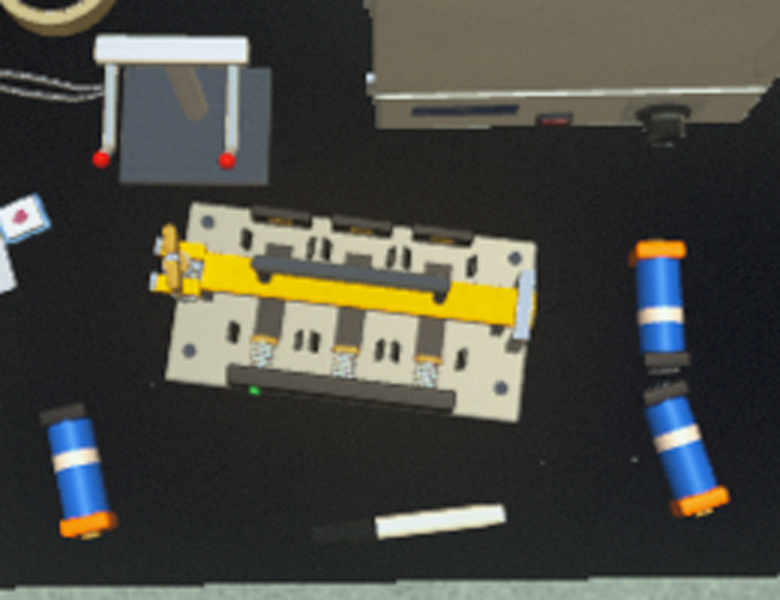

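View pics/scene0c.png

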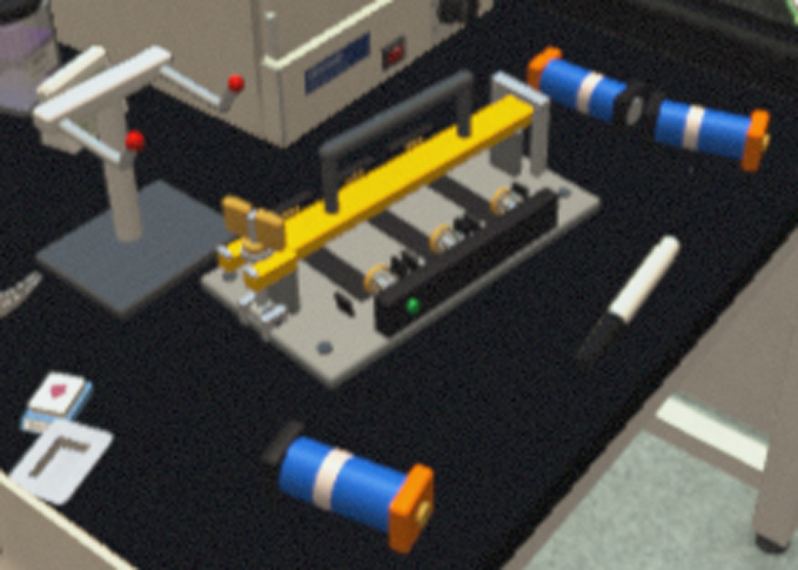

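```bash
cat > h.py <<'E'
from station import *
import cv2,numpy as np
np.set_printoptions(precision=4,suppress=True)
K={n:get_calibration(n) for n in("scene","top")}
def ray(n,p):
    c=K[n];d=np.linalg.solve(c["intrinsics"],[p[0],p[1],1.])
    return -c["R"].T@c["t"],c["R"].T@(d/np.linalg.norm(d))
def onz(n,p,z):
    o,d=ray(n,p);return o+d*(z-o[2])/d[2]
def tri(pt,ps):
    o1,d1=ray("top",pt);o2,d2=ray("scene",ps)
    s=np.linalg.lstsq(np.c_[d1,-d2],o2-o1,rcond=None)[0]
    a,b=o1+d1*s[0],o2+d2*s[1];return (a+b)/2,np.linalg.norm(a-b)
def proj(n,X):
    c=K[n];q=c["intrinsics"]@(c["R"]@np.asarray(X)+c["t"]);return q[:2]/q[2]
RNG=dict(blue=((100,120,70),(125,255,255)),orange=((6,190,130),(16,255,255)),red=((0,200,120),(4,255,255)),yellow=((20,180,120),(32,255,255)))
def blobs(im,col,box=None,amin=8):
    hsv=cv2.cvtColor(im,cv2.COLOR_RGB2HSV);m=cv2.inRange(hsv,*map(np.array,RNG[col]))
    if box is not None:
        k=np.zeros_like(m);x0,y0,x1,y1=box;k[y0:y1,x0:x1]=255;m&=k
    n,l,s,c=cv2.connectedComponentsWithStats(m)
    return [(c[i],s[i][4],s[i][:4]) for i in range(1,n) if s[i][4]>=amin],l
BT=(165,130,465,325);BS=(165,195,445,395)
E
python3 - <<'E'
from h import *
for n,b in(("top",BT),("scene",BS)):
    im=cv2.imread(f"pics/{n}0.png")[:,:,::-1].copy()
    for c in RNG:
        for x in blobs(im,c,b,5)[0]: print(n,c,x[0],x[1],x[2])
for n in K: print(n,ray(n,(320,240))[0])
t=lambda p:np.array(p)/3+[200,130]
s=lambda p:np.array(p)/2.85+[165,195]
tc=[(192,203),(537,243),(520,421),(166,382)]
P=np.array([onz("top",t(p),.01)[:2] for p in tc]);print(P,[np.linalg.norm(P[i]-P[(i+1)%4]) for i in range(4)])
# corner order: (+x,+y),(+x,-y),(-x,-y),(-x,+y)
L=np.array([(59,127),(59,-127),(-73,-127),(-73,127)])/1000
A,B=L-L.mean(0),P-P.mean(0)
yaw=np.arctan2((A[:,0]*B[:,1]-A[:,1]*B[:,0]).sum(),(A*B).sum());R=np.array([[np.cos(yaw),-np.sin(yaw)],[np.sin(yaw),np.cos(yaw)]])
o=P.mean(0)-R@L.mean(0);print("cradle",o,yaw,np.degrees(yaw)); print((P-(L@R.T+o))*1000)
for q,r in((tc[1],(600,200)),(tc[3],(203,280)),(tc[2],None)):
    if r: print("corner tri",tri(t(q),s(r)))
print("handle ends",tri(t((262,262)),s((330,148))),tri(t((447,282)),s((465,77))))
print("wing ends",tri(t((170,230)),s((233,205))),tri(t((173,288)),s((272,232))))
E
```

```text
top blue [419.2033 223.9751] 241 [412 216  16  17]
top blue [420.2752 242.2013] 149 [413 237  16  11]
top blue [422.6624 267.949 ] 157 [415 262  17  14]
top blue [223.3377 274.5325] 154 [216 269  16  13]
top blue [429.0553 285.9447] 253 [420 277  19  19]
top blue [226.9879 292.8704] 247 [219 284  18  19]
top orange [413.7857 212.5   ] 14 [412 210   6   6]
top orange [425.2857 212.1429] 14 [421 210   8   6]
top orange [439.     296.5714] 14 [434 292   9   8]
top orange [428.4167 299.5833] 12 [426 297   7   5]
top orange [229.0294 305.1176] 34 [220 301  18   8]
top red [232.9091 182.6818] 22 [231 180   5   6]
top red [275.4 183.4] 15 [274 182   4   4]
top yellow [315.8795 226.4867] 1054 [257 206 115  33]
top yellow [254.5714 212.1429] 7 [254 210   2   5]
top yellow [417.2308 212.2308] 13 [414 211   7   3]
top yellow [424.4286 212.5714] 7 [423 212   4   2]
top yellow [258.6 219.4] 5 [258 218   2   4]
top yellow [254.5    224.2308] 26 [252 221   6   7]
top yellow [436. 295.] 9 [432 294   9   3]
scene blue [362.2312 222.9731] 186 [355 216  17  17]
scene blue [377.2016 228.7016] 124 [372 2
[... 758 characters left out ...]
8), np.float64(0.12955522842034725), np.float64(0.2530202652138062), np.float64(0.1321170375737347)]
cradle [ 0.5179 -0.02  ] -0.13201554411825092 -7.563933508098897
[[-0.0998 -1.0446]
 [-1.0648  1.1245]
 [ 1.3008  0.3606]
 [-0.1363 -0.4404]]
corner tri (array([ 0.5167, -0.1771, -0.038 ]), np.float64(0.11020382593329343))
corner tri (array([0.4861, 0.1327, 0.0827]), np.float64(0.0859751420696702))
handle ends (array([0.528 , 0.0385, 0.1086]), np.float64(0.0017149710630486171)) (array([ 0.5131, -0.0814,  0.1061]), np.float64(0.0015588462772707795))
wing ends (array([0.5537, 0.1006, 0.0905]), np.float64(0.0005970623056905281)) (array([0.5177, 0.1008, 0.0866]), np.float64(0.005603996867779372))
```

```bash
cat >> h.py <<'E'
def cells(imt,ims):
    """per cell: centre (top ray at z=17mm), yaw of orange direction, two-view height check"""
    out=[]
    hulls={}
    for n,im,b in(("top",imt,BT),("scene",ims,BS)):
        bl,l=blobs(im,"blue",b,25)
        m=(np.isin(l,[l[int(round(x[0][1])),int(round(x[0][0]))] for x in bl])&(l>0)).astype(np.uint8)
        m=cv2.morphologyEx(m,cv2.MORPH_CLOSE,np.ones((7,7),np.uint8)) 
        k,_=cv2.findContours(m,cv2.RETR_EXTERNAL,cv2.CHAIN_APPROX_NONE)
        hulls[n]=[cv2.minAreaRect(c) for c in k if cv2.contourArea(c)>200]
    org=[onz("top",x[0],.017)[:2] for x in blobs(imt,"orange",BT,8)[0]]
    for r in hulls["top"]:
        bp=cv2.boxPoints(r);e=[bp[1]-bp[0],bp[2]-bp[1]];d=max(e,key=np.linalg.norm);c=np.array(r[0])
        P=onz("top",c,.017);a=onz("top",c+d/2,.017)-onz("top",c-d/2,.017)
        o=np.mean([q for q in org if np.linalg.norm(q-P[:2])<.06] or [P[:2]],axis=0)-P[:2]
        if o@a[:2]<0:a=-a
        T=min((tri(c,s[0]) for s in hulls["scene"]),key=lambda t:np.linalg.norm(t[0][:2]-P[:2])) if hulls["scene"] else None
        out.append((P[:2],np.degrees(np.arctan2(a[1],a[0])),np.linalg.norm(a),T))
    return out
def look(tag):
    r={}
    for n in("top","scene"):
        r[n]=camera(n);cv2.imwrite(f"pics/{n}{tag}.png",r[n][:,:,::-1])
    return r["top"],r["scene"]
def rd(tag): return [cv2.imread(f"pics/{n}{tag}.png")[:,:,::-1].copy() for n in("top","scene")]
E
python3 - <<'E'
from h import *
imt,ims=rd("0")
for c in cells(imt,ims): print(c)
print("tips",tri((232.9,182.7),(211.9,243.4)),tri((275.4,183.4),(247.3,223.5)))
t=lambda p:np.array(p)/3+[200,130]
s=lambda p:np.array(p)/2.85+[165,195]
for a,b in(((520,421),(600,200)),((192,203),(203,280)),((166,382),(333,376))): print("corner",tri(t(a),s(b)))
print("foot",[onz("top",t(p),.01) for p in((268,184),(121,184),(271,68))])
print("crosspiece",[onz("top",t(p),.134) for p in((97,62),(247,62))])
# handle rod by dark-grey mask edge
x0,y0,x1,y1=257,206,372,240
m=cv2.inRange(cv2.cvtColor(imt,cv2.COLOR_RGB2HSV),*map(np.array,RNG["yellow"]))
pts=[]
for x in range(275,368):
    yy=np.where(m[206:245,x])[0]
    if len(yy): pts.append((x,206+yy.max()+.5))
vx,vy,px,py=cv2.fitLine(np.array(pts,np.float32),cv2.DIST_HUBER,0,.01,.01).ravel()
A,B=[onz("top",(px+vx*q,py+vy*q),.062) for q in(-45,45)]
d=B-A;print("bar near edge yaw",np.degrees(np.arctan2(d[1],d[0]))+90,A,B)
E
```

```text
(array([0.4034, 0.1766]), np.float64(-167.67288974069902), np.float64(0.06714411216795123), (array([0.4048, 0.1772, 0.0192]), np.float64(0.0035684903429877347)))
(array([ 0.4107, -0.2457]), np.float64(-163.3964998498758), np.float64(0.06755938266539817), (array([ 0.4117, -0.2447,  0.0192]), np.float64(0.0025053996622325307)))
(array([ 0.5106, -0.2365]), np.float64(0.4402949845628381), np.float64(0.06780426110398921), (array([ 0.5115, -0.2352,  0.02  ]), np.float64(0.0031701082800837835)))
tips (array([0.5886, 0.1381, 0.1457]), np.float64(0.0008137710325555359)) (array([0.5864, 0.058 , 0.1444]), np.float64(0.001770715520995478))
corner (array([ 0.4314, -0.1357,  0.0068]), np.float64(0.0022141683603791994))
corner (array([0.5937, 0.0974, 0.0072]), np.float64(0.00014350951126117044))
corner (array([0.463 , 0.1155, 0.013 ]), np.float64(0.0029354799936686933))
foot [array([0.6062, 0.0417, 0.01  ]), array([0.6082, 0.1491, 0.01  ]), array([0.6946, 0.039 , 0.01  ])]
crosspiece [array([0.656 , 0.1424, 0.134 ]), array([0.654 , 0.0451, 0.134 ])]
bar near edge yaw -7.907910614865571 [0.5173 0.0633 0.062 ] [ 0.492  -0.1185  0.062 ]
```

```bash
cat >> h.py <<'E'
from scipy.spatial.transform import Rotation as Ro
CO=np.array([.5179,-.020]);CY=-7.6
def crad(x,y,z): 
    c,s=np.cos(np.radians(CY)),np.sin(np.radians(CY));return np.array([CO[0]+c*x-s*y,CO[1]+s*x+c*y,z])
def tgt(yaw,tilt=0): return Ro.from_euler("z",yaw,degrees=True)*Ro.from_rotvec([np.pi,0,0])*Ro.from_euler("y",tilt,degrees=True)
def pose():
    s=get_state();q=s["ee_rot"];return s["eef_pos"],Ro.from_quat([q[1],q[2],q[3],q[0]])
def go(P,yaw,tilt=0):
    p,r=pose();T=tgt(yaw,tilt)
    print("shift mm",np.round(r.inv().apply(np.asarray(P)-p)*1000,1),"turn",np.round((r.inv()*T).as_rotvec(degrees=True),1))
def stat():
    s=get_state();p,r=pose();x=r.as_matrix()[:,0]
    print("t",round(s["clock"],2),"tcp",p,"yaw",round(np.degrees(np.arctan2(x[1],x[0])),1),"z",r.as_matrix()[:,2],"q",s["qpos"],"F",s["contact_force"],"gap",round(s["finger_gap"],4),"gf",round(s["grasp_force"],1))
E
python3 - <<'E'
from h import *
stat();go((.40,-.33,.24),13.5);go((.534,.0995,.15),-7.6);print(crad(0,120e-3,.1))
E
```

```text
t 0.1 tcp [ 0.1452 -0.6073  0.238 ] yaw 13.5 z [-0.0005  0.0016 -1.    ] q [ 1.3698  0.6899 -0.1945  1.5662  0.1573  0.9025 -0.2151] F [-0.3172 -0.3083 -0.2583] gap 0.0882 gf 0.0
shift mm [ 312.3 -210.4   -1.7] turn [-0.1  0.  -0. ]
shift mm [ 542.6 -596.8   88.9] turn [-0.1  0.  21.1]
[0.5338 0.0989 0.1   ]
```

Emit:
carry_out:
  commands: "312 -210 0 0 0 0 40;312 -210 0 0 0 0 40;312 -210 0 0 0 0 40;312 -210 0 0 0 0 40;312 -210 0 0 0 0 40;312 -210 0 0 0 0 40;312 -210 0 0 0 0 40;312 -210 0 0 0 0 40;312 -210 0 0 0 0 40;543 -597 0 0 0 21 40;543 -597 0 0 0 21 40;543 -597 0 0 0 21 40"
  newtons: 20

```text
clock: 1.1
eef_pos: [0.437, -0.2106, 0.2384]
ee_rot: [-0.0, 0.998, -0.069, -0.0]
contact_force: [0.9, -0.0, -0.8]
finger_gap: 0.0399
grasp_force: 0.0
```

```bash
python3 - <<'E'
from h import *
stat();go((.534,.0995,.15),-7.6)
E
```

```text
t 1.1 tcp [ 0.437  -0.2106  0.2384] yaw -7.9 z [-0.0004  0.0004 -1.    ] q [ 0.3769  0.5085 -0.0346  1.9817  0.0274  0.6524 -1.384 ] F [ 0.9479 -0.0192 -0.8299] gap 0.0399 gf 0.0
shift mm [  53.5 -320.5   88.5] turn [-0.   0.  -0.3]
```

Emit:
carry_out:
  commands: "53 -320 0 0 0 0 30;53 -320 0 0 0 0 30;53 -320 0 0 0 0 30;53 -320 0 0 0 0 30;53 -320 0 0 0 0 30;53 -320 0 0 0 0 30;53 -320 0 0 0 0 30;53 -320 0 0 0 0 30;53 -320 0 0 0 0 30;53 -320 50 0 0 0 30;53 -320 89 0 0 0 30;53 -320 89 0 0 0 30"

```text
clock: 2.1
eef_pos: [0.5269, 0.0969, 0.1443]
ee_rot: [0.002, 0.998, -0.065, -0.005]
contact_force: [-1.1, 0.2, 0.0]
finger_gap: 0.0302
grasp_force: 0.0
```

```bash
python3 - <<'E'
from h import *
stat();go((.534,.0995,.073),-7.6)
a,b=look("1")
p=proj("top",[.534,.0995,.09]);print(p)
cv2.imwrite("pics/c1.png",np.hstack([cv2.resize(b[220:330,200:310],(400,400),interpolation=2)[:,:,::-1],cv2.resize(a[170:270,210:310],(400,400),interpolation=2)[:,:,::-1]]))
E
```

```text
t 2.1 tcp [0.5269 0.0969 0.1443] yaw -7.5 z [-0.0111 -0.0027 -0.9999] q [-0.2705  0.7167  0.0044  1.918  -0.0065  0.5183 -1.9631] F [-1.0959  0.2339  0.0293] gap 0.0302 gf 0.0
shift mm [ 7.4 -3.8 71.2] turn [0.2 0.6 0.1]
[257.2917 216.5029]
```

View pics/c1.png

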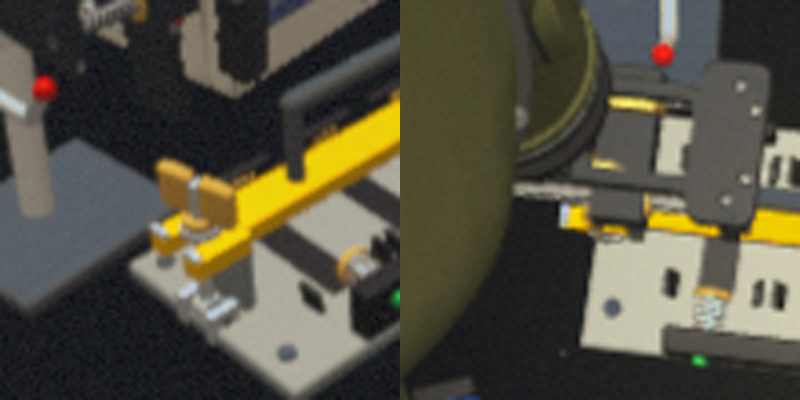

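Emit:
carry_out:
  commands: "1 0 20 0 0 0 30;1 0 40 0 0 0 30;1 0 60 0 0 0 30;1 0 77 0 0 0 30;1 0 77 0 0 0 30;1 0 77 0 0 0 30"

```text
clock: 2.7
eef_pos: [0.5333, 0.0975, 0.0742]
ee_rot: [-0.0, 0.998, -0.066, 0.001]
contact_force: [0.0, 1.1, 0.1]
finger_gap: 0.0304
grasp_force: 0.0
```

```bash
python3 - <<'E'
from h import *
stat();go((.534,.0995,.073),-7.6)
E
```

```text
t 2.7 tcp [0.5333 0.0975 0.0742] yaw -7.6 z [ 0.0018  0.0003 -1.    ] q [-0.267   0.8391  0.0019  1.9458 -0.0035  0.355  -1.9656] F [0.0066 1.1482 0.1058] gap 0.0304 gf 0.0
shift mm [ 0.4 -2.1  1.2] turn [-0.  -0.1  0. ]
```

Emit:
carry_out:
  commands: "0 -1.5 1 0 0 0 30;0 -1.5 1 0 0 0 5;0 -1.5 1 0 0 0 5;0 -1.5 1 0 0 0 5;0 -1.5 1 0 0 0 5;0 -1.5 1 0 0 0 5"
  newtons: 15

```text
clock: 3.2
eef_pos: [0.5333, 0.0998, 0.0722]
ee_rot: [-0.001, 0.998, -0.065, 0.001]
contact_force: [0.9, 2.1, 1.9]
finger_gap: 0.0078
grasp_force: 15.0
```

Emit:
carry_out:
  commands: "0 0 -0.3 0 0 -7 5;0 0 -0.6 0 0 -14 5;0 0 -0.9 0 0 -21 5;0 0 -1.2 0 0 -28 5;0 0 -1.5 0 0 -35 5;0 0 -1.8 0 0 -42 5;0 0 -2.1 0 0 -49 5;0 0 -2.4 0 0 -56 5;0 0 -2.8 0 0 -63 5;0 0 -3.1 0 0 -70 5;0 0 -3.4 0 0 -77 5;0 0 -3.7 0 0 -84 5"

```text
clock: 4.2
eef_pos: [0.5356, 0.0971, 0.0759]
ee_rot: [0.002, 0.785, 0.62, 0.001]
contact_force: [5.7, -2.5, -1.9]
finger_gap: 0.0081
grasp_force: 15.0
```

```bash
python3 - <<'E'
from h import *
stat()
E
```

```text
t 4.2 tcp [0.5356 0.0971 0.0759] yaw 76.6 z [ 0.0051 -0.0017 -1.    ] q [-0.0719  0.8509 -0.3269  1.9313  0.5947  0.4515 -1.0706] F [ 5.6937 -2.5499 -1.9031] gap 0.0081 gf 15.0
```

Emit:
carry_out:
  commands: "0 1 -0.3 0 0 -7 5;0 1 -0.6 0 0 -14 5;0 1 -0.9 0 0 -21 5;0 1 -1.2 0 0 -28 5;0 1 -1.5 0 0 -35 5;0 1 -1.8 0 0 -42 5;0 1 -2.1 0 0 -49 5;0 1 -2.4 0 0 -56 5;0 1 -2.8 0 0 -63 5;0 1 -3.1 0 0 -70 5;0 1 -3.4 0 0 -77 5;0 1 -3.7 0 0 -84 5"

```text
clock: 5.2
eef_pos: [0.5389, 0.0985, 0.0798]
ee_rot: [0.004, 0.168, 0.986, 0.001]
contact_force: [10.6, 0.9, -4.1]
finger_gap: 0.0079
grasp_force: 15.0
```

Emit:
carry_out:
  commands: "0 0 -0.3 0 0 -5 5;0 0 -0.4 0 0 -9 5;0 0 -0.4 0 0 -9 5;0 0 -0.4 0 0 -9 5"

```text
clock: 5.53
eef_pos: [0.539, 0.099, 0.0802]
ee_rot: [0.005, 0.093, 0.996, 0.002]
contact_force: [11.8, 0.9, -4.0]
finger_gap: 0.008
grasp_force: 15.0
```

```bash
python3 - <<'E'
from h import *
stat()
E
```

```text
t 5.53 tcp [0.539  0.099  0.0802] yaw 169.3 z [ 0.0093  0.0022 -1.    ] q [ 0.1587  0.935  -0.745   1.9112  0.9965  0.7085  0.1835] F [11.8448  0.8813 -3.9582] gap 0.008 gf 15.0
```

Emit:
carry_out:
  commands: "0 0 0 0 0 0 30;0 0 0 0 0 0 30;0 0 0 0 0 0 30;0 0 -25 0 0 0 30;0 0 -45 0 0 0 30;0 -15 -45 0 0 -3 10;0 -32 -45 0 0 -3 0;0 -32 -45 0 0 -3 0;0 -32 -45 0 0 -3 0;0 -32 -45 0 0 -3 0;0 -32 -45 0 0 -3 0"

```text
clock: 6.45
eef_pos: [0.5275, 0.0686, 0.1245]
ee_rot: [-0.0, 0.065, 0.998, 0.0]
contact_force: [0.1, -0.4, 0.1]
finger_gap: 0.0006
grasp_force: 0.0
```

```bash
sed -i 's/^CO=.*;/CO=np.array([.5197,-.0203]);/' h.py; python3 - <<'E'
from h import *
stat();go(crad(0,.088,.082),172.4);go(crad(0,.165,.082),172.4)
E
```

```text
t 6.45 tcp [0.5275 0.0686 0.1245] yaw 172.5 z [-0.0001  0.001  -1.    ] q [ 0.2552  0.8673 -0.8213  1.9278  0.9199  0.7764  0.3356] F [ 0.141  -0.4118  0.1021] gap 0.0006 gf 0.0
shift mm [-4.  -1.2 42.5] turn [ 0.1 -0.   0.1]
shift mm [-4.2 75.8 42.5] turn [ 0.1 -0.   0.1]
```

Down beside the bolt, then push outward at a moderate pace.

Emit:
carry_out:
  commands: "-4 -1 20 0 0 0 0;-4 -1 43 0 0 0 0;-4 -1 43 0 0 0 0;-4 10 43 0 0 0 0;-4 20 43 0 0 0 0;-4 30 43 0 0 0 0;-4 40 43 0 0 0 0;-4 50 43 0 0 0 0;-4 60 43 0 0 0 0;-4 70 43 0 0 0 0;-4 70 43 0 0 0 0"

```text
clock: 7.37
eef_pos: [0.5411, 0.1398, 0.0821]
ee_rot: [0.001, 0.064, 0.998, 0.002]
contact_force: [-0.5, -0.2, -0.5]
finger_gap: 0.0007
grasp_force: 0.0
```

Emit:
carry_out:
  commands: "0 0 -40 0 0 0 0;0 -20 -80 0 0 0 0;0 -60 -90 0 0 0 30;0 -130 -90 0 0 0 30;0 -200 -90 0 0 0 30;0 -200 -90 0 0 0 30;0 -200 -90 0 0 0 30;0 -200 -90 0 0 0 30"

```text
clock: 8.03
eef_pos: [0.5129, -0.0689, 0.1706]
ee_rot: [-0.001, 0.07, 0.998, -0.003]
contact_force: [-0.7, -1.0, 0.5]
finger_gap: 0.03
grasp_force: 0.0
```

```bash
python3 - <<'E'
from h import *
stat();go(crad(0,0,.17),82.4)
a,b=look("2")
for c in cells(a,b):print(c)
cv2.imwrite("pics/c2.png",np.hstack([cv2.resize(b[200:320,200:320],(400,400),interpolation=2)[:,:,::-1],cv2.resize(a[170:270,210:310],(400,400),interpolation=2)[:,:,::-1]]))
E
```

```text
t 8.03 tcp [ 0.5129 -0.0689  0.1706] yaw 171.9 z [-0.0031 -0.0049 -1.    ] q [ 0.5605  0.796  -0.8964  1.9334  0.846   0.8486  0.6276] F [-0.7072 -0.9826  0.4728] gap 0.03 gf 0.0
shift mm [ 0.1 49.1  0.3] turn [-0.3  0.1 89.5]
(array([0.4034, 0.1766]), np.float64(-167.67288974069902), np.float64(0.06714411216795123), (array([0.4048, 0.1772, 0.0189]), np.float64(0.0036381897469568796)))
(array([ 0.4107, -0.2457]), np.float64(-163.3964998498758), np.float64(0.06755938266539817), (array([ 0.4118, -0.2447,  0.0191]), np.float64(0.0026115964313103293)))
```

View pics/c2.png

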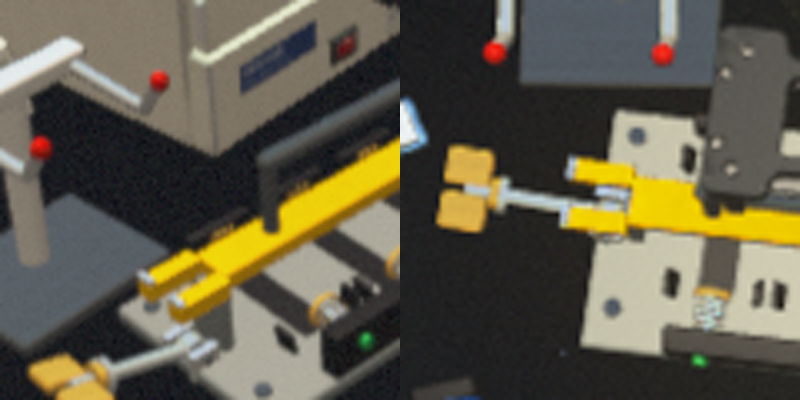

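Emit:
carry_out:
  commands: "0 49 0 0 0 45 40;0 49 0 0 0 90 40;0 49 0 0 0 90 40;0 49 0 0 0 90 40;0 49 0 0 0 90 40;0 49 0 0 0 90 40;0 49 0 0 0 90 40;0 49 0 0 0 90 40;0 49 0 0 0 90 40;0 49 0 0 0 90 40;0 49 0 0 0 90 40;0 49 0 0 0 90 40"

```text
clock: 9.13
eef_pos: [0.5211, -0.0106, 0.1718]
ee_rot: [-0.0, 0.729, 0.684, 0.001]
contact_force: [-0.9, -0.8, 0.3]
finger_gap: 0.0396
grasp_force: 0.0
```

Emit:
carry_out:
  commands: "0 0 0 0 0 7 40;0 0 0 0 0 7 40;0 0 0 0 0 7 40;0 0 0 0 0 7 40"

```text
clock: 9.47
eef_pos: [0.521, -0.0121, 0.1716]
ee_rot: [-0.0, 0.767, 0.642, 0.0]
contact_force: [-0.8, -0.2, 0.3]
finger_gap: 0.04
grasp_force: 0.0
```

```bash
python3 - <<'E'
from h import *
stat();go(crad(0.0005,0,.09),82.4)
E
```

```text
t 9.47 tcp [ 0.521  -0.0121  0.1716] yaw 79.8 z [ 0.0002  0.0006 -1.    ] q [ 0.2173  0.6853 -0.4618  1.9363  0.4958  0.6331 -0.7394] F [-0.772  -0.2001  0.2837] gap 0.04 gf 0.0
shift mm [-8.3  0.7 81.6] turn [ 0.  -0.  -2.6]
```

Emit:
carry_out:
  commands: "-8 1 30 0 0 -2.6 40;-8 1 60 0 0 -2.6 40;-8 1 82 0 0 -2.6 40;-8 1 82 0 0 -2.6 40;-8 1 82 0 0 -2.6 5;-8 1 82 0 0 -2.6 5;-8 1 82 0 0 -2.6 5;-8 1 82 0 0 -2.6 5;-8 1 82 0 0 -2.6 5;-8 1 82 0 0 -2.6 5"
  newtons: 40

```text
clock: 10.3
eef_pos: [0.521, -0.0214, 0.0905]
ee_rot: [0.001, 0.754, 0.657, 0.001]
contact_force: [-1.1, 0.7, 6.2]
finger_gap: 0.0107
grasp_force: 40.1
```

```bash
python3 - <<'E'
from h import *
stat()
E
```

```text
t 10.3 tcp [ 0.521  -0.0214  0.0905] yaw 82.1 z [ 0.0017  0.     -1.    ] q [ 0.166   0.8124 -0.3539  1.9905  0.6248  0.4448 -0.7971] F [-1.0719  0.6953  6.1655] gap 0.0107 gf 40.1
```

Emit:
carry_out:
  commands: "0 0 -1.5 0 0 0 5;5 0 -2 0 0 0 5;10 0 -2 0 0 0 5;15 0 -2 0 0 0 5;20 0 -2 0 0 0 5;25 0 -2 0 0 0 5;26 0 -2 0 0 0 5;26 0 -2 0 0 0 5"

```text
clock: 10.97
eef_pos: [0.5241, 0.0051, 0.0914]
ee_rot: [-0.0, 0.754, 0.657, 0.0]
contact_force: [0.3, -0.8, -3.2]
finger_gap: 0.0108
grasp_force: 40.0
```

```bash
python3 - <<'E'
from h import *
stat()
E
```

```text
t 10.97 tcp [0.5241 0.0051 0.0914] yaw 82.2 z [ 0.      0.0003 -1.    ] q [ 0.1154  0.8129 -0.3538  1.9806  0.6108  0.4536 -0.8313] F [ 0.2529 -0.819  -3.1571] gap 0.0108 gf 40.0
```

Emit:
carry_out:
  commands: "0 0 -10 0 0 0 5;0 0 -20 0 0 0 5;0 0 -35 0 0 0 5;0 0 -50 0 0 0 5;0 0 -51 0 0 0 5;0 0 -51 0 0 0 5"

```text
clock: 11.47
eef_pos: [0.5248, 0.0039, 0.1438]
ee_rot: [0.001, 0.754, 0.656, 0.001]
contact_force: [0.6, -0.3, -3.0]
finger_gap: 0.0101
grasp_force: 40.0
```

```bash
python3 - <<'E'
from h import *
stat();go((.545,.0975,.142),88.4)
E
```

```text
t 11.47 tcp [0.5248 0.0039 0.1438] yaw 82.1 z [ 0.0029  0.     -1.    ] q [ 0.1671  0.7306 -0.4331  1.9501  0.5427  0.5741 -0.7711] F [ 0.5802 -0.2792 -3.0276] gap 0.0101 gf 40.0
shift mm [95.5  7.   1.9] turn [ 0.2 -0.  -6.3]
```

Emit:
carry_out:
  commands: "20 2 1 0 0 -2 5;45 4 1 0 0 -4 5;70 6 1 0 0 -6 5;90 7 1 0 0 -6.3 5;95 7 1 0 0 -6.3 5;95 7 1 0 0 -6.3 5;95 7 1 0 0 -6.3 5;95 7 1 0 0 -6.3 5"

```text
clock: 12.13
eef_pos: [0.5434, 0.0948, 0.141]
ee_rot: [0.0, 0.718, 0.696, -0.002]
contact_force: [0.3, 0.2, -2.6]
finger_gap: 0.0107
grasp_force: 40.0
```

```bash
python3 - <<'E'
from h import *
stat();go((.545,.0975,.142),88.4)
a,b=look("3")
cv2.imwrite("pics/c3.png",np.vstack([np.hstack([cv2.resize(b[180:330,130:330],(400,300),interpolation=2)[:,:,::-1],cv2.resize(a[130:280,160:360],(400,300),interpolation=2)[:,:,::-1]])]*1))
for x in blobs(b,"yellow",BS,20)[0]+blobs(b,"red",BS,5)[0]:print(x)
E
```

```text
t 12.13 tcp [0.5434 0.0948 0.141 ] yaw 88.3 z [-0.0016 -0.0027 -1.    ] q [ 0.0105  0.7653 -0.4541  1.8677  0.5409  0.6359 -0.8089] F [ 0.2634  0.2049 -2.5945] gap 0.0107 gf 40.0
shift mm [ 2.7  1.5 -1.1] turn [-0.1  0.2 -0.1]
(array([240.3198, 267.8629]), np.int32(1970), array([179, 225, 126,  86], dtype=int32))
(array([211.875 , 243.3333]), np.int32(24), array([210, 241,   5,   6], dtype=int32))
```

View pics/c3.png

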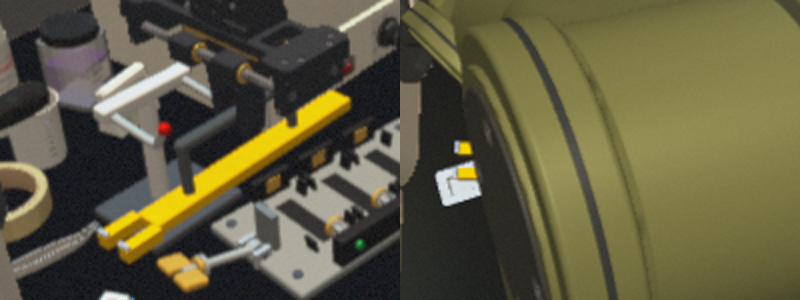

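```bash
python3 - <<'E'
from h import *
p,_=pose();y=np.radians(-1.7)
def B(x,yy,z): return [p[0]+np.cos(y)*x-np.sin(y)*yy,p[1]+np.sin(y)*x+np.cos(y)*yy,p[2]+.0165-.057+z]
for n,q in dict(lugtop=(-.018,.137,.012),lugbot=(-.018,.137,0),neg_top_far=(.013,-.125,.012),neg_bot=(-.013,-.125,0),handle_end_top=(0,.063,.063)).items(): print(n,proj("scene",B(*q)))
a,b=rd("3")
cv2.imwrite("pics/c3b.png",cv2.resize(b[205:325,165:325],None,fx=5,fy=5,interpolation=2)[:,:,::-1])
E
```

```text
lugtop [193.8839 304.5586]
lugbot [195.0794 310.5082]
neg_top_far [295.2659 223.7184]
neg_bot [305.9053 233.9392]
handle_end_top [219.9187 249.6425]
```

View pics/c3b.png

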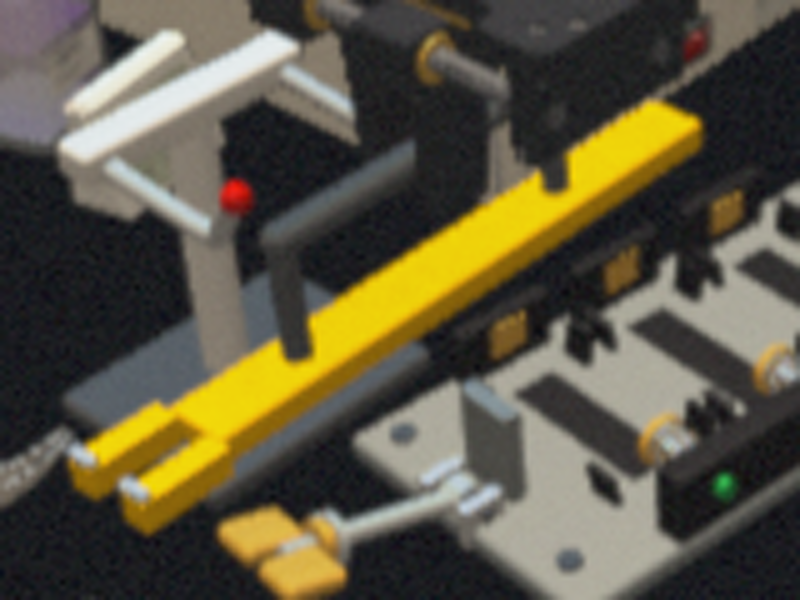

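Emit:
carry_out:
  commands: "2.7 1 -3 0 0 0 5;2.7 5 -3 0 0 0 5;2.8 10 -3 0 0 0 5;2.9 15 -3 0 0 0 5;3 20 -3 0 0 0 5;3 24 -3 0 0 0 5;3 28 -3 0 0 0 5;3 28 -3 0 0 0 5"

```text
clock: 12.9
eef_pos: [0.5732, 0.0995, 0.1444]
ee_rot: [0.0, 0.717, 0.697, 0.0]
contact_force: [0.6, -0.4, -4.1]
finger_gap: 0.0103
grasp_force: 40.0
```

```bash
python3 - <<'E'
from h import *
stat();go((.6075,.0975,.144),88.4)
a,b=look("4")
cv2.imwrite("pics/c4.png",cv2.resize(b[190:310,165:325],None,fx=4,fy=4,interpolation=2)[:,:,::-1])
E
```

```text
t 12.9 tcp [0.5732 0.0995 0.1444] yaw 88.4 z [ 0.001   0.0003 -1.    ] q [ 0.0183  0.7917 -0.4703  1.7767  0.5246  0.6995 -0.7697] F [ 0.5644 -0.4129 -4.0643] gap 0.0103 gf 40.0
shift mm [-1.  34.4  0.5] turn [ 0.1 -0.  -0. ]
```

View pics/c4.png

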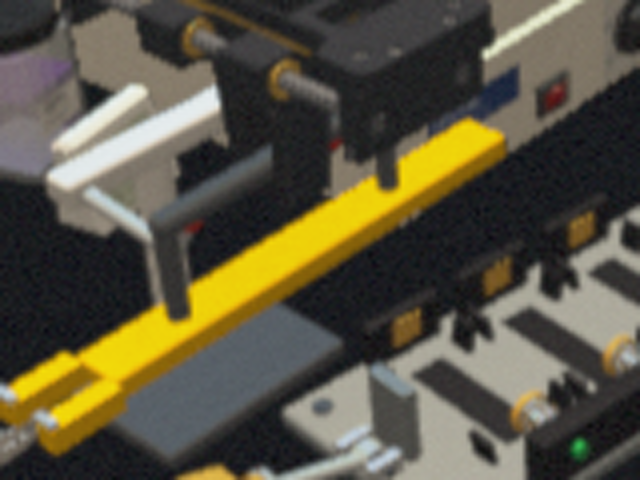

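Emit:
carry_out:
  commands: "0 4 0 0 0 0 5;0 8 0 0 0 0 5;0 12 0 0 0 0 5;0 15 0 0 0 0 5;0 15 0 0 0 0 5"

```text
clock: 13.42
eef_pos: [0.588, 0.0991, 0.1445]
ee_rot: [0.0, 0.717, 0.697, 0.0]
contact_force: [-0.9, -0.7, -3.4]
finger_gap: 0.0102
grasp_force: 40.0
```

Clear over the tips; continue to the saddle.

Emit:
carry_out:
  commands: "-0.5 5 0 0 0 0 5;-0.5 10 0 0 0 0 5;-1 14 0 0 0 0 5;-1 18 0 0 0 0 5;-1 20 0 0 0 0 5;-1 20 0 0 0 0 5"

```text
clock: 13.92
eef_pos: [0.6077, 0.0975, 0.1445]
ee_rot: [0.0, 0.717, 0.697, 0.0]
contact_force: [0.3, -1.1, -2.4]
finger_gap: 0.0104
grasp_force: 40.0
```

Emit:
carry_out:
  commands: "0 0 6 0 0 0 5;0 0 11 0 0 0 5;0 0 16 0 0 0 5;0 0 20 0 0 0 5;0 0 22 0 0 0 5;0 0 22 0 0 0 5"

```text
clock: 14.42
eef_pos: [0.6065, 0.0975, 0.1217]
ee_rot: [-0.0, 0.717, 0.697, -0.001]
contact_force: [0.0, 1.1, -3.3]
finger_gap: 0.0104
grasp_force: 40.0
```

```bash
python3 - <<'E'
from h import *
stat()
E
```

```text
t 14.42 tcp [0.6065 0.0975 0.1217] yaw 88.4 z [-0.0013 -0.0005 -1.    ] q [ 0.0198  0.8591 -0.4623  1.6861  0.5334  0.7265 -0.7386] F [ 0.0395  1.0547 -3.3062] gap 0.0104 gf 40.0
```

Emit:
carry_out:
  commands: "0 0 2 0 0 0 5;0 0 4 0 0 0 5;0 0 5 0 0 0 5;0 0 6 0 0 0 5;0 0 6 0 0 0 5"

```text
clock: 14.83
eef_pos: [0.607, 0.0975, 0.1164]
ee_rot: [0.0, 0.717, 0.697, -0.0]
contact_force: [-0.4, -0.0, -2.9]
finger_gap: 0.0105
grasp_force: 40.0
```

Emit:
carry_out:
  commands: "0 0 1 0 0 0 5;0 0 2 0 0 0 5;0 0 2 0 0 0 5"

```text
clock: 15.08
eef_pos: [0.6074, 0.0977, 0.1146]
ee_rot: [0.0, 0.717, 0.697, 0.0]
contact_force: [-0.0, 0.0, -2.7]
finger_gap: 0.0106
grasp_force: 40.0
```

Emit:
carry_out:
  commands: "0 0 1 0 0 0 5;0 0 2 0 0 0 5;0 0 3 0 0 0 5;0 0 3 0 0 0 5"

```text
clock: 15.42
eef_pos: [0.6076, 0.0978, 0.1138]
ee_rot: [0.001, 0.717, 0.697, 0.001]
contact_force: [-3.7, -1.3, 13.0]
finger_gap: 0.0101
grasp_force: 40.1
```

Emit:
carry_out:
  commands: "0 0 -2 0 0 0 5;0 0 -2 0 0 0 12;0 0 -2 0 0 0 16;0 0 -2 0 0 0 24;0 0 -2 0 0 0 34;0 0 -2 0 0 0 34;0 0 -12 0 0 0 34;0 0 -30 0 0 0 34;0 0 -60 0 0 0 34;0 0 -100 0 0 0 34;0 0 -120 0 0 0 34;0 0 -120 0 0 0 34"

```text
clock: 16.42
eef_pos: [0.6099, 0.0992, 0.2375]
ee_rot: [0.002, 0.717, 0.697, 0.005]
contact_force: [-0.1, -0.8, 0.7]
finger_gap: 0.0342
grasp_force: 0.0
```

```bash
python3 - <<'E'
from h import *
stat();go((.47,-.1,.235),60)
E
```

```text
t 16.42 tcp [0.6099 0.0992 0.2375] yaw 88.4 z [ 0.0098  0.0032 -0.9999] q [ 0.063   0.7175 -0.5434  1.589   0.4329  0.9467 -0.6522] F [-0.1293 -0.7561  0.683 ] gap 0.0342 gf 0.0
shift mm [-203.  -134.3    0.5] turn [ 0.5 -0.3 28.4]
```

Emit:
carry_out:
  commands: "-40 -135 0 0 0 0 50;-80 -135 0 0 0 -6 50;-120 -135 0 0 0 -12 50;-160 -135 0 0 0 -18 50;-200 -135 0 0 0 -24 50;-200 -135 0 0 0 -30 50;-200 -135 0 0 0 -36 50;-200 -135 0 0 0 -42 50;-200 -135 0 0 0 -48 50;-200 -135 0 0 0 -54 50;-200 -135 0 0 0 -60 50;-200 -135 0 0 0 -66 50"

```text
clock: 17.42
eef_pos: [0.4661, -0.0988, 0.2314]
ee_rot: [-0.0, 0.219, 0.976, -0.0]
contact_force: [-0.1, 0.1, -1.7]
finger_gap: 0.0499
grasp_force: 0.0
```

```bash
cat >> h.py <<'E'
D=.010;TR=10
def celltool(c,oyaw,phi):
    """TCP position and (yaw,tilt) for a cell centre c, orange yaw, orange-up angle phi"""
    R=tgt(oyaw+180,TR-phi);return np.asarray(c)+D*R.as_matrix()[:,2],oyaw+180,TR-phi
def gocell(c,oyaw,phi): go(*celltool(c,oyaw,phi))
def bay(by,xb,zb,phi,dy=0):
    f=np.radians(phi);x=xb+45*np.cos(f)-17*np.sin(f);z=zb+45*np.sin(f)+17*np.cos(f)
    return crad(x/1e3,(by+dy)/1e3,z/1e3),CY,phi
E
python3 - <<'E'
from h import *
stat()
a,b=look("5")
for c in cells(a,b):print(c)
gocell((.5117,-.2358,.117),.4,0)
cv2.imwrite("pics/c5.png",np.hstack([cv2.resize(b[190:340,165:365],(400,300),interpolation=2)[:,:,::-1],cv2.resize(a[130:280,190:390],(400,300),interpolation=2)[:,:,::-1]]))
E
```

```text
t 17.42 tcp [ 0.4661 -0.0988  0.2314] yaw 154.7 z [-0.0006 -0.0002 -1.    ] q [ 0.6737  0.643  -0.9114  1.9877  0.6824  0.8506  0.5092] F [-0.0938  0.0642 -1.7048] gap 0.0499 gf 0.0
(array([0.4034, 0.1766]), np.float64(-167.67288974069902), np.float64(0.06714411216795123), (array([0.4048, 0.1772, 0.0189]), np.float64(0.0036381897469568796)))
(array([ 0.4055, -0.2476]), np.float64(-164.42509076345078), np.float64(0.0562596966055294), (array([ 0.409 , -0.2452,  0.0197]), np.float64(0.008096664731786763)))
shift mm [ -98.9 -104.7  124. ] turn [  2.3   9.8 -25.9]
```

View pics/c5.png

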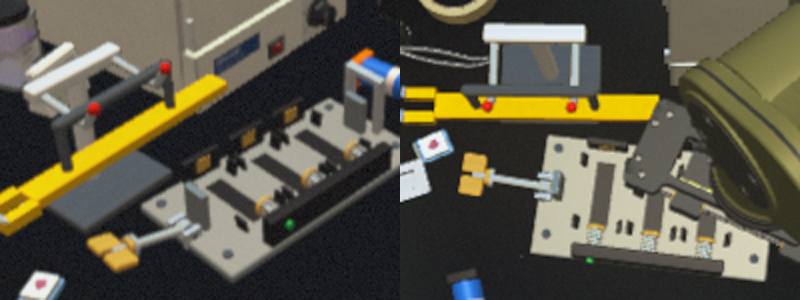

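Emit:
carry_out:
  commands: "-40 -40 0 0 0 -7 50;-70 -80 0 0 0 -14 50;-99 -105 0 0 0 -21 50;-99 -105 0 1 5 -26 50;-99 -105 40 2 10 -26 50;-99 -105 80 2.3 9.8 -26 50;-99 -105 120 2.3 9.8 -26 50;-99 -105 124 2.3 9.8 -26 50;-99 -105 124 2.3 9.8 -26 50;-99 -105 124 2.3 9.8 -26 50"
  newtons: 40

```text
clock: 18.35
eef_pos: [0.5113, -0.2357, 0.1091]
ee_rot: [-0.086, -0.004, 0.996, -0.001]
contact_force: [0.3, -0.5, 1.6]
finger_gap: 0.0503
grasp_force: 0.0
```

```bash
python3 - <<'E'
from h import *
stat()
a,b=look("6")
for c in cells(a,b):print(c)
gocell((.5117,-.2358,.017),.4,0)
cv2.imwrite("pics/c6.png",np.hstack([cv2.resize(b[180:280,320:460],(400,286),interpolation=2)[:,:,::-1],cv2.resize(a[180:320,360:500],(286,286),interpolation=2)[:,:,::-1]]))
E
```

```text
t 18.35 tcp [ 0.5113 -0.2357  0.1091] yaw -179.6 z [-0.1717 -0.002  -0.9852] q [ 0.7783  1.002  -0.8924  1.6851  0.8551  1.0987  1.133 ] F [ 0.2973 -0.4655  1.5974] gap 0.0503 gf 0.0
(array([0.4034, 0.1766]), np.float64(-167.67288974069902), np.float64(0.06714411216795123), (array([0.4048, 0.1772, 0.0192]), np.float64(0.0035684903429877347)))
(array([ 0.4108, -0.2458]), np.float64(-163.66371122848662), np.float64(0.06754730839004973), (array([ 0.4118, -0.2448,  0.0191]), np.float64(0.002523949571927052)))
shift mm [-15.3   0.4 102. ] turn [-0.1  0.3  0. ]
```

View pics/c6.png

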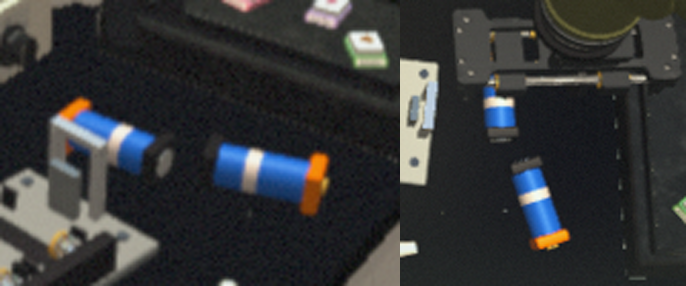

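Upper-right cell has been knocked (black end now ~top (410,245), previously (423,251)); re-measure from visible parts.

```bash
python3 - <<'E'
from h import *
a,b=rd("6");a0,b0=rd("0")
for n,im,im0 in(("scene",b,b0),("top",a,a0)):
    for t,i in(("now",im),("old",im0)):
        for x in blobs(i,"blue",BT if n=="top" else BS,20)[0]+blobs(i,"orange",BT if n=="top" else BS,20)[0]:
            if x[0][0]>330: print(n,t,x[0],x[1],x[2],onz(n,x[0],.024)[:2])
# axis from scene: endpoints of the blue+white body midline in top for x-range
hsv=cv2.cvtColor(a,cv2.COLOR_RGB2HSV);m=cv2.inRange(hsv,*map(np.array,RNG["blue"]))
for r in range(218,250):
    c=np.where(m[r,395:432])[0]
    if len(c):print(r,395+c.min(),395+c.max(),len(c))
E
```

```text
scene now [353.5517 222.6437] 87 [346 219  16  10] [ 0.543  -0.2182]
scene now [366.8455 231.7967] 123 [361 224  14  17] [ 0.4994 -0.2053]
scene now [399.9592 237.1497] 147 [395 230  12  16] [ 0.432  -0.2313]
scene now [418.2008 241.0879] 239 [410 233  18  18] [ 0.3939 -0.2421]
scene now [345.9167 217.1111] 36 [341 214  11   7] [ 0.5699 -0.227 ]
scene now [430.0952 242.1667] 84 [427 234   8  20] [ 0.372  -0.2539]
scene old [362.2312 222.9731] 186 [355 216  17  17] [ 0.5269 -0.229 ]
scene old [377.2016 228.7016] 124 [372 222  13  15] [ 0.488  -0.2296]
scene old [399.9592 237.1497] 147 [395 230  12  16] [ 0.432  -0.2313]
scene old [418.1807 241.0504] 238 [410 233  18  17] [ 0.394  -0.2422]
scene old [354.569 216.5  ] 58 [351 212  11  13] [ 0.5558 -0.2413]
scene old [430.05   241.9375] 80 [427 234   8  20] [ 0.3725 -0.2546]
top now [403.125  224.7917] 24 [401 223   6   5] [ 0.5246 -0.2009]
top now [408.637  236.8562] 146 [401 232  16  11] [ 0.4984 -0.2113]
top now [422.7419 267.8774] 155 [415 262  17  13] [ 0.4323 -0.2377]
top now [429.0553 285.9447] 253 [420 277  19  19] [ 0.3945 -0.2488]
top now [433.7692 298.4231] 26 [426 294  17   8] [ 0.3686 -0.2572]
top old [419.2033 223.9751] 241 [412 216  16  17] [ 0.5257 -0.235 ]
top old [420.2752 242.2013] 149 [413 237  16  11] [ 0.4866 -0.2353]
top old [422.6624 267.949 ] 157 [415 262  17  14] [ 0.4321 -0.2375]
top old [429.0553 285.9447] 253 [420 277  19  19] [ 0.3945 -0.2488]
223 401 405 5
224 401 405 5
225 401 406 6
226 401 406 6
227 401 402 2
232 408 413 6
233 402 415 14
234 401 415 15
235 401 416 16
236 401 416 16
237 401 416 16
238 401 416 16
239 401 416 16
240 402 416 15
241 402 416 15
242 409 409 1
```

Emit:
carry_out:
  commands: "0 20 -40 0 0 0 50;0 60 -60 0 0 0 50;0 100 -60 0 0 0 50;0 130 -60 0 0 0 50;0 140 -60 0 0 0 50;0 140 -60 0 0 0 50;0 140 -60 0 0 0 50"

```text
clock: 19.03
eef_pos: [0.5204, -0.0967, 0.1679]
ee_rot: [-0.086, -0.004, 0.996, -0.002]
contact_force: [0.2, -0.1, -0.1]
finger_gap: 0.0503
grasp_force: 0.0
```

```bash
python3 - <<'E'
from h import *
stat()
a,b=look("7")
for c in cells(a,b):print(c)
for x in blobs(a,"orange",BT,8)[0]+blobs(a,"blue",BT,8)[0]: print(x)
E
```

```text
t 19.03 tcp [ 0.5204 -0.0967  0.1679] yaw -179.5 z [-0.1711 -0.0041 -0.9852] q [ 0.5896  0.8975 -0.9469  1.743   0.7488  1.117   0.9324] F [ 0.1999 -0.1348 -0.1022] gap 0.0503 gf 0.0
(array([0.4034, 0.1766]), np.float64(-167.67288974069902), np.float64(0.06714411216795123), (array([0.4048, 0.1772, 0.0192]), np.float64(0.0035684903429877347)))
(array([ 0.4108, -0.2458]), np.float64(-163.66340604473234), np.float64(0.06754713823935672), (array([ 0.4118, -0.2448,  0.0191]), np.float64(0.002608175488161425)))
(array([ 0.5221, -0.2121]), np.float64(-179.5134932082433), np.float64(0.06769273696648365), (array([ 0.5229, -0.211 ,  0.0196]), np.float64(0.0028033195324037455)))
(array([439.2, 296.6]), np.int32(15), array([434, 292,   9,   8], dtype=int32))
(array([428.4167, 299.5833]), np.int32(12), array([426, 297,   7,   5], dtype=int32))
(array([228.7647, 305.1765]), np.int32(34), array([220, 301,  18,   8], dtype=int32))
(array([407.1221, 219.5493]), np.int32(213), array([400, 211,  16,  17], dtype=int32))
(array([408.637 , 236.8562]), np.int32(146), array([401, 232,  16,  11], dtype=int32))
(array([422.6987, 267.9038]), np.int32(156), array([415, 262,  17,  13], dtype=int32))
(array([223.3529, 274.4967]), np.int32(153), array([216, 269,  16,  13], dtype=int32))
(array([429.0354, 285.9803]), np.int32(254), array([420, 277,  19,  19], dtype=int32))
(array([226.9879, 292.8704]), np.int32(247), array([219, 284,  18,  19], dtype=int32))
```

```bash
python3 - <<'E'
from h import *
go((.523,-.2115,.09),180.5,10);go((.523,-.2115,.0165),180.5,10)
E
```

```text
shift mm [ -15.8 -112.9   75.6] turn [-0.1  0.  -0.2]
shift mm [ -28.5 -112.7  148. ] turn [-0.1  0.  -0.2]
```

Emit:
carry_out:
  commands: "-5 -40 20 0 0 0 50;-10 -80 50 0 0 0 50;-16 -113 76 0 0 0 50;-16 -113 76 0 0 0 50;-16 -113 76 0 0 0 50;-20 -113 100 0 0 0 50;-24 -113 125 0 0 0 50;-28.5 -113 147 0 0 0 50;-28.5 -113 147 0 0 0 50;-28.5 -113 147 0 0 0 50"
  newtons: 8

```text
clock: 19.97
eef_pos: [0.5233, -0.2078, 0.0174]
ee_rot: [-0.087, -0.004, 0.996, 0.0]
contact_force: [0.1, 0.3, -0.0]
finger_gap: 0.0502
grasp_force: 0.0
```

Emit:
carry_out:
  commands: "0 0 0 0 0 0 20;0 0 0 0 0 0 20;0 0 0 0 0 0 20;0 0 0 0 0 0 20;0 0 0 0 0 0 20;0 0 0 0 0 0 20"
  newtons: 8

```text
clock: 20.47
eef_pos: [0.5243, -0.2095, 0.0185]
ee_rot: [-0.086, -0.004, 0.996, -0.001]
contact_force: [1.0, -1.4, 6.6]
finger_gap: 0.0302
grasp_force: 8.1
```

```bash
python3 - <<'E'
from h import *
stat()
E
```

```text
t 20.47 tcp [ 0.5243 -0.2095  0.0185] yaw -179.6 z [-0.1709 -0.0033 -0.9853] q [ 0.6949  1.1281 -0.8143  1.6975  0.9666  0.9814  1.0173] F [ 1.0139 -1.3757  6.5841] gap 0.0302 gf 8.1
```

Emit:
carry_out:
  commands: "0 -5 0 0 0 0 20;0 -11 0 0 0 0 20;0 -18 0 0 0 0 20;0 -25 0 0 0 0 20;0 -32 0 0 0 0 20;0 -39 0 0 0 0 20;0 -46 0 0 0 0 20;0 -50 0 0 0 0 20;0 -50 0 0 0 0 20;0 -50 0 0 0 0 45;0 -50 0 0 0 0 45;0 -50 0 0 0 0 45"

```text
clock: 21.47
eef_pos: [0.5234, -0.2592, 0.0169]
ee_rot: [-0.087, -0.004, 0.996, -0.001]
contact_force: [-1.5, -0.0, 0.2]
finger_gap: 0.0448
grasp_force: 0.0
```

```bash
python3 - <<'E'
from h import *
stat();a,b=look("8")
for c in cells(a,b):print(c)
for x in blobs(b,"blue",BS,8)[0]: print(x[0],x[1],onz("scene",x[0],.024)[:2])
p,r=pose();gocell((p[0]+.001,p[1],.017),.4,0)
E
```

```text
t 21.47 tcp [ 0.5234 -0.2592  0.0169] yaw -179.5 z [-0.1736 -0.0024 -0.9848] q [ 0.7602  1.1432 -0.8128  1.6371  0.9602  1.0169  1.1262] F [-1.5126 -0.0492  0.2083] gap 0.0448 gf 0.0
(array([0.4034, 0.1766]), np.float64(-167.67288974069902), np.float64(0.06714411216795123), (array([0.4048, 0.1772, 0.0192]), np.float64(0.0035684903429877347)))
(array([ 0.4108, -0.2458]), np.float64(-163.55008947328318), np.float64(0.06755254637371233), (array([ 0.4118, -0.2448,  0.0191]), np.float64(0.0025230792592193874)))
[368.1212 214.9394] 33 [ 0.5349 -0.266 ]
[377.5285 223.1463] 123 [ 0.4994 -0.2494]
[399.9865 237.1757] 148 [ 0.4319 -0.2313]
[418.2008 241.0879] 239 [ 0.3939 -0.2421]
[270.4179 358.0933] 268 [0.4266 0.1856]
[292.8517 366.8315] 445 [0.3878 0.1778]
shift mm [-0.9  0.   9.6] turn [-0.1 -0.   0.1]
```

Emit:
carry_out:
  commands: "-1 0 5 0 0 0 45;-1 0 9.5 0 0 0 45;-1 0 9.5 0 0 0 45;-1 0 9.5 0 0 0 20;-1 0 9.5 0 0 0 20;-1 0 9.5 0 0 0 20;-1 0 9.5 0 0 0 20"
  newtons: 40

```text
clock: 22.15
eef_pos: [0.523, -0.259, 0.0074]
ee_rot: [-0.087, -0.004, 0.996, -0.001]
contact_force: [-0.1, 0.5, -1.0]
finger_gap: 0.0297
grasp_force: 40.0
```

Emit:
carry_out:
  commands: "0 0 -15 0 0 0 20;0 0 -40 0 0 0 20;0 0 -80 0 0 0 20;0 0 -120 0 0 0 20;0 0 -120 0 0 0 20;0 0 -120 0 0 0 20"

```text
clock: 22.65
eef_pos: [0.5461, -0.2585, 0.1291]
ee_rot: [-0.084, -0.004, 0.996, -0.001]
contact_force: [-0.7, 0.3, -1.9]
finger_gap: 0.0302
grasp_force: 40.0
```

```bash
python3 - <<'E'
from h import *
stat();a,b=look("9")
cv2.imwrite("pics/c9.png",cv2.resize(b[150:280,300:460],None,fx=4,fy=4,interpolation=2)[:,:,::-1])
gocell(*bay(-58,-28,80,10));gocell(*bay(-58,-28,24.5,10))
E
```

```text
t 22.65 tcp [ 0.5461 -0.2585  0.1291] yaw -179.5 z [-0.1671 -0.0034 -0.9859] q [ 0.7701  1.0105 -0.8961  1.5462  0.8193  1.187   1.2311] F [-0.6666  0.336  -1.9384] gap 0.0302 gf 40.0
shift mm [ 10.7 179.7  33.2] turn [ -0.8 -10.    8.1]
shift mm [  1.  179.7  87.8] turn [ -0.8 -10.    8.1]
```

View pics/c9.png

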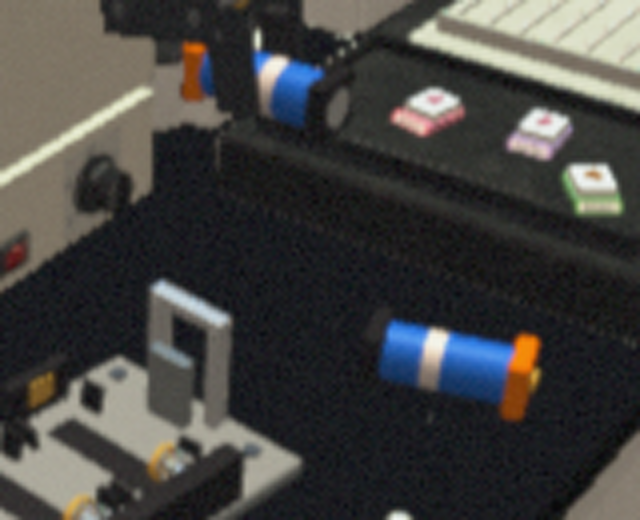

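```bash
cat >> h.py <<'E'
def held(x):
    """world point of cell-axis coordinate x (m, orange +) of the held cell"""
    p,r=pose();C=r*Ro.from_euler("y",-TR,degrees=True)  # tool x-axis = -orange
    return p-D*r.as_matrix()[:,2]-C.as_matrix()[:,0]*x
E
python3 - <<'E'
from h import *
for x in(-.045,.045,.033,-.033):print(x,proj("scene",held(x)),held(x))
a,b=rd("9")
for x in blobs(b,"orange",(300,120,400,200),5)[0]+blobs(b,"blue",(300,120,400,200),5)[0]:print(x)
E
```

```text
-0.045 [383.7581 176.6751] [ 0.4999 -0.2594  0.1354]
0.045 [348.4893 165.2635] [ 0.5899 -0.2586  0.1354]
0.033 [353.0234 166.7305] [ 0.5779 -0.2587  0.1354]
-0.033 [378.8819 175.0973] [ 0.5119 -0.2593  0.1354]
(array([347.6   , 165.6571]), np.int32(35), array([346, 161,   5,  14], dtype=int32))
(array([364.3125, 164.5   ]), np.int32(16), array([363, 163,   5,   5], dtype=int32))
(array([351.35, 168.05]), np.int32(20), array([350, 164,   3,   9], dtype=int32))
(array([373.2273, 172.2045]), np.int32(132), array([368, 165,  13,  16], dtype=int32))
```

Emit:
carry_out:
  commands: "5 30 0 0 -4 3 20;10 70 0 0 -8 6 20;11 110 5 -0.8 -10 8 20;11 150 15 -0.8 -10 8 20;11 180 33 -0.8 -10 8 20;11 180 33 -0.8 -10 8 20;11 180 33 -0.8 -10 8 20;11 180 33 -0.8 -10 8 20"

```text
clock: 23.42
eef_pos: [0.5248, -0.0799, 0.0938]
ee_rot: [-0.001, 0.066, 0.998, -0.0]
contact_force: [0.2, -0.5, -1.5]
finger_gap: 0.0299
grasp_force: 40.0
```

```bash
python3 - <<'E'
from h import *
stat();gocell(*bay(-58,-28,80,10));gocell(*bay(-58,-28,24.5,10))
E
```

```text
t 23.42 tcp [ 0.5248 -0.0799  0.0938] yaw 172.4 z [-0.002  -0.0001 -1.    ] q [ 0.5263  0.9207 -0.8091  1.9445  1.0064  0.7502  0.5407] F [ 0.1976 -0.4927 -1.452 ] gap 0.0299 gf 40.0
shift mm [-0.4  0.4 -0.7] turn [-0.  -0.1  0. ]
shift mm [-0.5  0.5 54.8] turn [-0.  -0.1  0. ]
```

Emit:
carry_out:
  commands: "0 0 20 0 0 0 20;0 0 35 0 0 0 20;0 0 45 0 0 0 20;0 0 52 0 0 0 20;0 0 55 0 0 0 20;0 0 55 0 0 0 20"

```text
clock: 23.92
eef_pos: [0.5256, -0.0794, 0.0394]
ee_rot: [-0.0, 0.066, 0.998, 0.001]
contact_force: [-0.5, 0.3, -1.4]
finger_gap: 0.0304
grasp_force: 40.0
```

```bash
python3 - <<'E'
from h import *
stat();gocell(*bay(-58,-47.7,24.5,10))
a,b=look("10")
# spring brass discs at free face, bay lateral: project predicted
for y in(-58,0,58):
    print(proj("top",crad(-.037,y/1e3,.037)),proj("top",crad(.048,y/1e3,.036)))
E
```

```text
t 23.92 tcp [ 0.5256 -0.0794  0.0394] yaw 172.4 z [ 0.     0.001 -1.   ] q [ 0.4839  1.     -0.7302  1.9604  1.1337  0.667   0.437 ] F [-0.4709  0.2942 -1.372 ] gap 0.0304 gf 40.0
shift mm [20.  -0.2  0.4] turn [ 0.1 -0.  -0. ]
[343.5776 247.9234] [347.9485 208.4057]
[315.9058 244.7502] [320.6792 205.3578]
[288.3449 241.5898] [293.5174 202.3219]
```

Emit:
carry_out:
  commands: "4 0 0 0 0 0 20;8 0 0 0 0 0 20;12 0 0 0 0 0 20;16 0 0 0 0 0 20;18 0 0 0 0 0 20;20 0 0 0 0 0 20;20 0 0 0 0 0 20;20 0 0 0 0 0 20"

```text
clock: 24.68
eef_pos: [0.5083, -0.0762, 0.0407]
ee_rot: [0.003, 0.066, 0.998, 0.001]
contact_force: [5.1, -0.4, 0.9]
finger_gap: 0.03
grasp_force: 40.0
```

```bash
python3 - <<'E'
from h import *
stat();gocell(*bay(-58,-47.7,24.5,10));gocell(*bay(-58,-48.5,18,5));gocell(*bay(-58,-48.5,10.5,0))
E
```

```text
t 24.68 tcp [ 0.5083 -0.0762  0.0407] yaw 172.4 z [ 0.0055  0.0011 -1.    ] q [ 0.4768  0.9824 -0.714   2.018   1.1807  0.6284  0.3705] F [ 5.149  -0.4232  0.8738] gap 0.03 gf 40.0
shift mm [ 2.4 -1.1  1.6] turn [0.1 0.3 0. ]
shift mm [ 2.2 -1.1 11.8] turn [0.1 5.3 0.1]
shift mm [ 1.5 -1.1 23. ] turn [ 0.1 10.3  0.1]
```

Emit:
carry_out:
  commands: "1 -0.5 2 0 1 0 20;2 -1 4 0 2 0 20;2 -1 6.5 0 3.3 0 20;2 -1 9 0 4.5 0 20;2 -1 11.5 0 5.6 0 20;2 -1 14 0 6.8 0 20;2 -1 16.5 0 7.8 0 20;1.5 -1 19 0 9 0 20;1 -1 21 0 10 0 20;1 -1 21 0 10 0 20"

```text
clock: 25.52
eef_pos: [0.5083, -0.0768, 0.0192]
ee_rot: [-0.084, 0.066, 0.994, 0.007]
contact_force: [7.0, -1.3, 2.7]
finger_gap: 0.0302
grasp_force: 40.0
```

```bash
python3 - <<'E'
from h import *
stat();gocell(*bay(-58,-45,10,0))
E
```

```text
t 25.52 tcp [ 0.5083 -0.0768  0.0192] yaw 172.4 z [-0.1657  0.0252 -0.9858] q [ 0.501   1.0855 -0.7812  1.8475  0.9486  0.8363  0.6243] F [ 6.9709 -1.2894  2.7182] gap 0.0302 gf 40.0
shift mm [-2.4 -0.5  1.7] turn [ 0.2  0.3 -0. ]
```

Emit:
carry_out:
  commands: "0 0 1 0 0.3 0 20;0 0 2 0 0.3 0 20;-1 0 2.5 0 0.3 0 20;-2 0 2.5 0 0.3 0 20;-3 0 2.5 0 0.3 0 20;-4 0 2.5 0 0.3 0 20;-4 0 2.5 0 0.3 0 20"

```text
clock: 26.1
eef_pos: [0.5091, -0.0769, 0.0173]
ee_rot: [-0.088, 0.065, 0.994, 0.007]
contact_force: [0.8, -0.6, 9.7]
finger_gap: 0.0301
grasp_force: 40.0
```

```bash
python3 - <<'E'
from h import *
stat();gocell(*bay(-58,-45,10,0))
E
```

```text
t 26.1 tcp [ 0.5091 -0.0769  0.0173] yaw 172.5 z [-0.1745  0.0248 -0.9843] q [ 0.4996  1.0924 -0.7825  1.8365  0.9415  0.8482  0.6346] F [ 0.765  -0.5516  9.7496] gap 0.0301 gf 40.0
shift mm [-1.3 -0.5 -0.1] turn [ 0.1 -0.1  0.1]
```

Emit:
carry_out:
  commands: "0 0 0 0 0 0 32;0 0 0 0 0 0 35;0 0 0 0 0 0 39;0 0 0 0 0 0 39;0 0 -10 0 0 0 39;0 0 -30 0 0 0 39;0 0 -60 0 0 0 39;0 0 -100 0 0 0 39;0 0 -130 0 0 0 39;0 0 -130 0 0 0 39"

```text
clock: 26.93
eef_pos: [0.5355, -0.0793, 0.1497]
ee_rot: [-0.084, 0.066, 0.994, 0.008]
contact_force: [-0.5, -0.2, -1.4]
finger_gap: 0.0389
grasp_force: 0.0
```

```bash
python3 - <<'E'
from h import *
stat();go((.43,-.17,.15),90,0)
E
```

```text
t 26.93 tcp [ 0.5355 -0.0793  0.1497] yaw 172.5 z [-0.166   0.0262 -0.9858] q [ 0.5531  0.9271 -0.9153  1.7189  0.7356  1.077   0.7996] F [-0.5057 -0.2064 -1.3775] gap 0.0389 gf 0.0
shift mm [  91.4 -103.8   14.8] turn [-6.8 -8.1 82.2]
```

```bash
python3 - <<'E'
from h import *
a,b=look("11")
for c in cells(a,b):print(c)
E
```

```text
(array([0.4034, 0.1766]), np.float64(-167.67288974069902), np.float64(0.06714411216795123), (array([0.4047, 0.1771, 0.019 ]), np.float64(0.003315235291742621)))
(array([ 0.4108, -0.2458]), np.float64(-163.55008947328318), np.float64(0.06755254637371233), (array([ 0.4118, -0.2448,  0.0191]), np.float64(0.002612535825208597)))
(array([ 0.515 , -0.0774]), np.float64(-7.603159129696912), np.float64(0.06742159926960774), (array([ 0.5148, -0.0756,  0.0302]), np.float64(0.004962957922256997)))
```

Emit:
carry_out:
  commands: "30 -30 0 0 -7 0 50;60 -70 5 -2 -9 7 50;91 -104 15 -4 -9 14 50;91 -104 15 -5 -9 28 50;91 -104 15 -6 -9 42 50;91 -104 15 -6.8 -8.1 60 50;91 -104 15 -6.8 -8.1 82 50;91 -104 15 -6.8 -8.1 82 50;91 -104 15 -6.8 -8.1 82 50;91 -104 15 -6.8 -8.1 82 50;91 -104 15 -6.8 -8.1 82 50;91 -104 15 -6.8 -8.1 82 50"

```text
clock: 28.03
eef_pos: [0.4245, -0.1716, 0.1438]
ee_rot: [-0.005, 0.682, 0.731, -0.003]
contact_force: [-0.2, -0.0, 0.4]
finger_gap: 0.05
grasp_force: 0.0
```

```bash
python3 - <<'E'
from h import *
stat();gocell((.4118,-.245,.12),-163.6,0)
E
```

```text
t 28.03 tcp [ 0.4245 -0.1716  0.1438] yaw 94.0 z [-0.0116  0.0032 -0.9999] q [ 0.5948  0.6882 -0.4968  2.1265  0.6808  0.5004 -0.354 ] F [-0.2292 -0.029   0.4477] gap 0.05 gf 0.0
shift mm [-72.1 -15.6  33.6] turn [-7.5  8.7 77.3]
```

Emit:
carry_out:
  commands: "-20 -5 0 0 0 10 50;-40 -10 0 0 0 17 50;-60 -15 0 0 0 24 50;-72 -15 0 -2 2 31 50;-72 -15 0 -5 6 38 50;-72 -15 10 -7.5 8.7 55 50;-72 -15 20 -7.5 8.7 77 50;-72 -15 33 -7.5 8.7 77 50;-72 -15 33 -7.5 8.7 77 50;-72 -15 33 -7.5 8.7 77 50;-72 -15 33 -7.5 8.7 77 50;-72 -15 33 -7.5 8.7 77 50"

```text
clock: 29.03
eef_pos: [0.4142, -0.2436, 0.1105]
ee_rot: [-0.013, 0.985, 0.146, 0.086]
contact_force: [-1.0, 0.6, -0.5]
finger_gap: 0.0498
grasp_force: 0.0
```

```bash
python3 - <<'E'
from h import *
stat();gocell((.4118,-.245,.08),-163.6,0);gocell((.4118,-.245,.017),-163.6,0)
a,b=look("12")
for x in blobs(b,"blue",BS,20)[0]: print(x[0],x[1])
E
```

```text
t 29.03 tcp [ 0.4142 -0.2436  0.1105] yaw 16.9 z [ 0.1663  0.0517 -0.9847] q [ 0.6619  0.7253 -0.2226  2.2094  0.215   0.0994 -0.9858] F [-0.9658  0.5804 -0.4777] gap 0.0498 gf 0.0
shift mm [-7.9  0.7 39.6] turn [-0.2 -0.   0.5]
shift mm [-18.9   0.8 101.7] turn [-0.2 -0.   0.5]
[399.9865 237.1757] 148
[418.1975 241.0546] 238
[318.1231 251.241 ] 195
[332.2636 259.5504] 129
[270.4478 358.0858] 268
[292.8784 366.8288] 444
```

```bash
sed -i 's/^D=.010;TR=10/D=.010;TR=-4/' h.py; python3 - <<'E'
from h import *
gocell((.4118,-.245,.07),-163.6,0);gocell((.4118,-.245,.017),-163.6,0)
E
```

```text
shift mm [-13.3  -0.2  49.5] turn [ -0.  -14.1   0.9]
shift mm [-22.6  -0.2 101.6] turn [ -0.  -14.1   0.9]
```

Emit:
carry_out:
  commands: "-5 0 10 0 -5 0 50;-10 0 25 0 -10 0.9 50;-13 0 50 0 -14 0.9 50;-13 0 50 0 -14 0.9 50;-16 0 65 0 -14 0.9 50;-19 0 80 0 -14 0.9 50;-22 0 95 0 -14 0.9 50;-22.6 0 101 0 -14 0.9 50;-22.6 0 101 0 -14 0.9 50;-22.6 0 101 0 -14 0.9 50"

```text
clock: 29.97
eef_pos: [0.4119, -0.2463, 0.009]
ee_rot: [0.005, 0.99, 0.141, -0.032]
contact_force: [-0.4, 0.1, -0.3]
finger_gap: 0.05
grasp_force: 0.0
```

```bash
python3 - <<'E'
from h import *
stat();gocell((.4118,-.245,.017),-163.6,0)
E
```

```text
t 29.97 tcp [ 0.4119 -0.2463  0.009 ] yaw 16.2 z [-0.0625 -0.0188 -0.9979] q [ 0.4068  0.9448  0.0117  2.0935  0.2127  0.1565 -1.0857] F [-0.4031  0.1345 -0.3177] gap 0.05 gf 0.0
shift mm [-0.3 -1.3  2. ] turn [ 0.  -0.3 -0.2]
```

Good. Grip and lift.

Emit:
carry_out:
  commands: "0 -1 1.5 0 0 0 50;0 -1 1.5 0 0 0 20;0 -1 1.5 0 0 0 20;0 -1 1.5 0 0 0 20;0 -1 1.5 0 0 0 20;0 -1 1.5 0 0 0 20"
  newtons: 40

```text
clock: 30.47
eef_pos: [0.4123, -0.2452, 0.0074]
ee_rot: [0.005, 0.99, 0.141, -0.032]
contact_force: [-0.2, -0.0, 4.7]
finger_gap: 0.0302
grasp_force: 40.0
```

Emit:
carry_out:
  commands: "0 0 -20 0 0 0 20;0 0 -60 0 0 0 20;0 0 -100 0 0 0 20;0 0 -140 0 0 -7 20;0 0 -140 0 0 -14 20;0 0 -140 0 0 -21 20;0 0 -140 0 0 -28 20;0 0 -140 0 0 -35 20;0 0 -140 0 0 -42 20;0 0 -140 0 0 -49 20;0 0 -140 0 0 -56 20;0 0 -140 0 0 -63 20"

```text
clock: 31.47
eef_pos: [0.4203, -0.2423, 0.1464]
ee_rot: [-0.013, 0.768, 0.639, -0.031]
contact_force: [-0.4, -0.2, -1.2]
finger_gap: 0.0302
grasp_force: 40.0
```

```bash
python3 - <<'E'
from h import *
stat();go(crad(-.04,0,.15),120,-4);go(crad(-.02,0,.15),172.4,-14)
E
```

```text
t 31.47 tcp [ 0.4203 -0.2423  0.1464] yaw 79.6 z [-0.0634 -0.0192 -0.9978] q [ 0.6349  0.6989 -0.3809  2.0192  0.5285  0.5807 -0.3142] F [-0.3586 -0.2429 -1.1504] gap 0.0302 gf 40.0
shift mm [234.1  16.9 -11.7] turn [ -5.3  -3.4 -40.3]
shift mm [235.1  36.9 -12.9] turn [-15.3 -12.2 -91.9]
```

Emit:
carry_out:
  commands: "20 0 -12 0 0 -7 20;45 0 -12 0 0 -14 20;75 0 -12 0 0 -21 20;110 0 -12 0 0 -28 20;145 0 -12 0 0 -35 20;180 8 -12 -5 -3 -42 20;210 17 -12 -7 -5 -49 20;235 30 -12 -10 -7 -56 20;235 37 -13 -12 -10 -70 20;235 37 -13 -15 -12 -92 20;235 37 -13 -15 -12 -92 20;235 37 -13 -15 -12 -92 20"

```text
clock: 32.47
eef_pos: [0.5013, -0.0178, 0.15]
ee_rot: [0.107, 0.158, 0.982, -0.012]
contact_force: [0.5, -0.2, -0.6]
finger_gap: 0.0298
grasp_force: 40.0
```

```bash
python3 - <<'E'
from h import *
stat();gocell(*bay(0,-28,80,10))
E
```

```text
t 32.47 tcp [ 0.5013 -0.0178  0.15  ] yaw 161.7 z [ 0.2066 -0.0565 -0.9768] q [ 0.1531  0.6576 -0.4096  2.2087  1.2627  0.3505 -0.1108] F [ 0.4519 -0.1881 -0.6469] gap 0.0298 gf 40.0
shift mm [-21.2   5.6  61.2] turn [ -1.8  -1.6 -10.5]
```

Emit:
carry_out:
  commands: "-10 3 0 -1 -1 -7 20;-21 5.6 20 -1.8 -1.6 -10.5 20;-21 5.6 45 -1.8 -1.6 -10.5 20;-21 5.6 61 -1.8 -1.6 -10.5 20;-21 5.6 61 -1.8 -1.6 -10.5 20;-21 5.6 61 -1.8 -1.6 -10.5 20"

```text
clock: 32.97
eef_pos: [0.5347, -0.0231, 0.0945]
ee_rot: [0.121, 0.069, 0.99, -0.008]
contact_force: [-0.2, 1.1, -0.8]
finger_gap: 0.0299
grasp_force: 40.0
```

```bash
python3 - <<'E'
from h import *
stat();gocell(*bay(0,-28,80,10));gocell(*bay(0,-28,50,10));gocell(*bay(0,-28,24.5,10))
a,b=look("13")
for x in blobs(b,"orange",(200,180,400,300),5)[0]+blobs(b,"blue",(200,180,400,300),5)[0]:print(x)
for x in(-.045,.045,.039,.033,0,-.033):print(x,proj("scene",held(x)))
E
```

```text
t 32.97 tcp [ 0.5347 -0.0231  0.0945] yaw 172.0 z [ 0.2378 -0.0328 -0.9708] q [ 0.1616  0.7903 -0.3795  2.1772  1.6811  0.32   -0.2957] F [-0.2003  1.0576 -0.7515] gap 0.0299 gf 40.0
shift mm [-0.6  0.8 -0.2] turn [-0.1 -0.1 -0.4]
shift mm [ 6.6  0.8 28.9] turn [-0.1 -0.1 -0.4]
shift mm [12.7  0.8 53.7] turn [-0.1 -0.1 -0.4]
(array([305.5872, 236.1453]), np.int32(172), array([298, 228,  18,  19], dtype=int32))
(array([319.3214, 252.7429]), np.int32(140), array([311, 245,  18,  17], dtype=int32))
(array([332.25  , 259.5312]), np.int32(128), array([326, 253,  15,  16], dtype=int32))
-0.045 [317.7821 245.5811]
0.045 [285.0786 219.5182]
0.039 [287.1647 221.1807]
0.033 [289.2638 222.8535]
0 [301.0445 232.2422]
-0.033 [313.2402 241.9614]
```

Emit:
carry_out:
  commands: "4 0.8 16 0 0 -0.4 20;7 0.8 30 0 0 -0.4 20;10 0.8 42 0 0 -0.4 20;12 0.8 51 0 0 -0.4 20;12.7 0.8 53.7 0 0 -0.4 20;12.7 0.8 53.7 0 0 -0.4 20;12.7 0.8 53.7 0 0 -0.4 20"

```text
clock: 33.65
eef_pos: [0.5367, -0.0223, 0.0409]
ee_rot: [0.122, 0.066, 0.99, -0.009]
contact_force: [0.4, 0.7, -0.8]
finger_gap: 0.0298
grasp_force: 40.0
```

```bash
python3 - <<'E'
from h import *
stat();gocell(*bay(0,-28,24.5,10));gocell(*bay(0,-47.7,24.5,10))
E
```

```text
t 33.65 tcp [ 0.5367 -0.0223  0.0409] yaw 172.4 z [ 0.2411 -0.0331 -0.9699] q [ 0.2219  0.9258 -0.4868  2.1838  1.931   0.4563 -0.5115] F [ 0.3929  0.6727 -0.818 ] gap 0.0298 gf 40.0
shift mm [ 1.7 -0.2  1.2] turn [-0.1  0.1  0. ]
shift mm [20.8 -0.2 -3.6] turn [-0.1  0.1  0. ]
```

Emit:
carry_out:
  commands: "4 0 -0.2 0 0 0 20;8 0 -1 0 0 0 20;12 0 -1.7 0 0 0 20;15 0 -2.4 0 0 0 20;18 0 -3 0 0 0 20;20 0 -3.5 0 0 0 20;22 0 -4 0 0 0 20;22 0 -4 0 0 0 20"

```text
clock: 34.32
eef_pos: [0.5154, -0.0195, 0.039]
ee_rot: [0.123, 0.066, 0.99, -0.009]
contact_force: [4.1, -0.0, 2.7]
finger_gap: 0.03
grasp_force: 40.0
```

```bash
python3 - <<'E'
from h import *
stat();gocell(*bay(0,-47.7,24.5,10));gocell(*bay(0,-48,17.5,5));gocell(*bay(0,-48,10.5,0))
E
```

```text
t 34.32 tcp [ 0.5154 -0.0195  0.039 ] yaw 172.4 z [ 0.2425 -0.0333 -0.9696] q [ 0.2458  0.9395 -0.5445  2.2457  2.0021  0.5271 -0.5999] F [ 4.0524 -0.0206  2.6833] gap 0.03 gf 40.0
shift mm [-0.5 -0.3 -0.2] turn [-0.1  0.2  0. ]
shift mm [ 1.3 -0.3 10.6] turn [-0.1  5.2  0. ]
shift mm [ 3.3 -0.3 21.4] turn [-0.1 10.2  0. ]
```

```bash
python3 - <<'E'
from h import *
a,b=look("14")
for x in blobs(b,"orange",(200,180,400,300),5)[0]+blobs(b,"blue",(200,180,400,300),5)[0]:print(x)
for x in(-.045,-.033,.033,.039,.045):print(x,proj("scene",held(x)),proj("top",held(x)))
for x in blobs(a,"orange",(260,150,400,300),3)[0]+blobs(a,"blue",(260,150,400,300),5)[0]:print(x)
cv2.imwrite("pics/c14.png",np.hstack([cv2.resize(b[205:285,240:345],(525,400),interpolation=2)[:,:,::-1],cv2.resize(a[195:275,280:335],(275,400),interpolation=2)[:,:,::-1]]))
E
```

```text
(array([325.8182, 249.2727]), np.int32(11), array([324, 248,   5,   4], dtype=int32))
(array([332.7368, 258.9123]), np.int32(114), array([327, 253,  14,  16], dtype=int32))
(array([313.2857, 264.9371]), np.int32(175), array([306, 257,  17,  19], dtype=int32))
-0.045 [325.2103 275.2039] [314.9374 251.0845]
-0.033 [320.7028 271.495 ] [315.5895 245.3328]
0.033 [296.8744 251.8884] [319.1814 213.6526]
0.039 [294.7856 250.1696] [319.5083 210.7688]
0.045 [292.7092 248.4611] [319.8354 207.8843]
(array([273.4, 183. ]), np.int32(5), array([273, 181,   2,   5], dtype=int32))
```

View pics/c14.png

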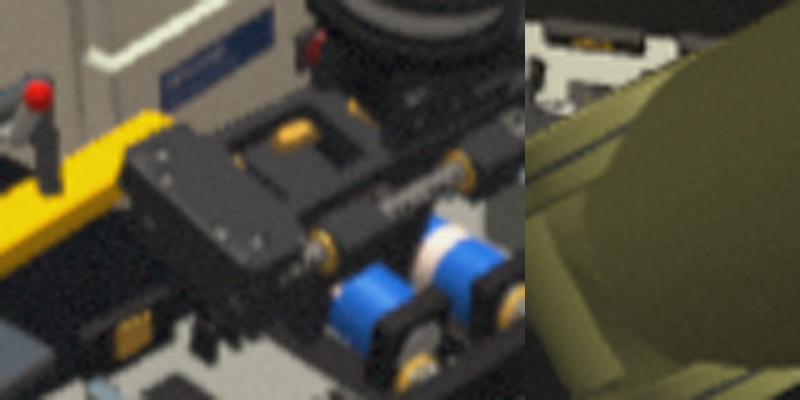

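Emit:
carry_out:
  commands: "2 0 -0.3 0 0 0 20;3.5 0 2 0 1 0 20;3.7 0 4.5 0 2.2 0 20;4 0 7 0 3.5 0 20;4 0 9.5 0 4.6 0 20;4.3 0 12 0 5.8 0 20;4.6 0 14.5 0 7 0 20;4.8 0 17 0 8 0 20;5 0 19.5 0 9.2 0 20;5 0 21 0 10 0 20;5 0 21 0 10 0 20"

```text
clock: 35.33
eef_pos: [0.5163, -0.0187, 0.0174]
ee_rot: [0.036, 0.066, 0.997, -0.002]
contact_force: [5.7, 0.5, 1.7]
finger_gap: 0.0301
grasp_force: 40.0
```

```bash
python3 - <<'E'
from h import *
stat();gocell(*bay(0,-45,10,0))
E
```

```text
t 35.33 tcp [ 0.5163 -0.0187  0.0174] yaw 172.4 z [ 0.0719 -0.0086 -0.9974] q [ 0.102   0.9335 -0.2674  2.0894  1.304   0.2348  0.0972] F [5.6828 0.521  1.6906] gap 0.0301 gf 40.0
shift mm [-4.3 -1.1  0.7] turn [ 0.1  0.2 -0. ]
```

Emit:
carry_out:
  commands: "0 -0.5 1 0 0 0 20;0 -0.7 1.5 0 0 0 20;-1.5 -0.7 1.7 0 0 0 20;-3 -0.7 1.7 0 0 0 20;-4.5 -0.7 1.7 0 0 0 20;-6 -0.7 1.7 0 0 0 20;-6 -0.7 1.7 0 0 0 20"

```text
clock: 35.92
eef_pos: [0.5164, -0.0188, 0.0173]
ee_rot: [0.033, 0.065, 0.997, -0.001]
contact_force: [-9.6, 1.8, 27.8]
finger_gap: 0.0299
grasp_force: 40.0
```

```bash
python3 - <<'E'
from h import *
stat();gocell(*bay(0,-45,10,0))
E
```

```text
t 35.92 tcp [ 0.5164 -0.0188  0.0173] yaw 172.5 z [ 0.0654 -0.0068 -0.9978] q [ 0.1185  0.9365 -0.2924  2.0819  1.2712  0.2561  0.1361] F [-9.5509  1.828  27.8332] gap 0.0299 gf 40.0
shift mm [-4.1 -1.1  0.5] turn [ 0.1 -0.2  0.1]
```

Emit:
carry_out:
  commands: "4 0 -1 0 0 0 20;4.5 0 -1.2 0 0 0 20;4.5 0 -1.2 0 0 0 20"

```text
clock: 36.17
eef_pos: [0.5161, -0.0188, 0.0174]
ee_rot: [0.036, 0.066, 0.997, -0.001]
contact_force: [0.6, 1.6, 12.1]
finger_gap: 0.03
grasp_force: 40.0
```

```bash
python3 - <<'E'
from h import *
stat();gocell(*bay(0,-45,10,0))
a,b=look("15")
for x in blobs(b,"orange",(200,180,400,300),3)[0]+blobs(b,"blue",(200,180,400,300),5)[0]:print(x)
for x in(-.045,-.033,.033,.039,.045):print(x,proj("scene",held(x)))
p=np.array([proj("scene",crad(x,-.058,.027)) for x in(-.045,-.033)]);print(p)
E
```

```text
t 36.17 tcp [ 0.5161 -0.0188  0.0174] yaw 172.5 z [ 0.0706 -0.0073 -0.9975] q [ 0.1061  0.9341 -0.2727  2.0885  1.2991  0.2381  0.1049] F [ 0.5901  1.5727 12.0787] gap 0.03 gf 40.0
shift mm [-4.5 -1.   0.7] turn [0.1 0.1 0.1]
(array([309.9231, 245.4615]), np.int32(13), array([308, 244,   5,   4], dtype=int32))
(array([324.8696, 249.4783]), np.int32(23), array([323, 247,   6,   7], dtype=int32))
(array([332.2016, 259.5581]), np.int32(129), array([326, 253,  15,  16], dtype=int32))
(array([311.6067, 272.3867]), np.int32(150), array([305, 265,  16,  18], dtype=int32))
-0.045 [324.3319 280.6037]
-0.033 [319.7913 277.7198]
0.033 [295.9998 262.609 ]
0.039 [293.9311 261.2951]
0.045 [291.8773 259.9907]
[[343.8286 266.0645]
 [339.3341 263.4065]]
```

Emit:
carry_out:
  commands: "0 0 -0.5 0 0 0 32;0 0 -0.5 0 0 0 35;0 0 -0.5 0 0 0 39;0 0 -0.5 0 0 0 39;0 0 -10 0 0 0 39;0 0 -30 0 0 0 39;0 0 -60 0 0 0 39;0 0 -100 0 0 0 39;0 0 -130 0 0 0 39;0 -30 -130 0 0 7 39;0 -60 -130 0 0 14 39;0 -60 -130 0 0 21 39"

```text
clock: 37.27
eef_pos: [0.4965, -0.0863, 0.1459]
ee_rot: [0.034, 0.254, 0.967, 0.0]
contact_force: [-0.9, 0.2, -0.4]
finger_gap: 0.039
grasp_force: 0.0
```

```bash
python3 - <<'E'
from h import *
stat()
a,b=look("16")
for c in cells(a,b):print(c)
for n,i in(("s",b),("t",a)):
  for x in blobs(i,"orange",BS if n=="s" else BT,3)[0]+blobs(i,"blue",BS if n=="s" else BT,8)[0]:print(n,x)
for y in(-.058,0):
  for x in(.039,-.023): print(y,x,proj("scene",crad(x,y,.042)),proj("top",crad(x,y,.042)))
E
```

```text
t 37.27 tcp [ 0.4965 -0.0863  0.1459] yaw 150.5 z [ 0.0656 -0.0166 -0.9977] q [ 0.395   0.706  -0.5195  2.0676  0.7855  0.4984  0.3433] F [-0.9402  0.2488 -0.4048] gap 0.039 gf 0.0
(array([0.4034, 0.1766]), np.float64(-167.67288974069902), np.float64(0.06714411216795123), (array([0.4048, 0.1772, 0.0192]), np.float64(0.0035684903429877347)))
(array([ 0.5157, -0.0167]), np.float64(179.19972817253498), np.float64(0.05216021636451211), (array([ 0.5049, -0.0198,  0.054 ]), np.float64(0.009494600925727039)))
s (array([311.7538, 243.4   ]), np.int32(65), array([306, 238,  15,  17], dtype=int32))
s (array([290.3182, 255.3182]), np.int32(66), array([284, 250,  16,  17], dtype=int32))
s (array([308.0543, 372.5504]), np.int32(129), array([302, 358,  15,  29], dtype=int32))
s (array([318.1082, 251.1907]), np.int32(194), array([310, 243,  19,  19], dtype=int32))
s (array([332.2154, 259.5769]), np.int32(130), array([326, 253,  15,  16], dtype=int32))
s (array([296.9619, 263.2095]), np.int32(210), array([289, 256,  19,  18], dtype=int32))
s (array([310.7704, 272.3704]), np.int32(135), array([305, 2
[... 584 characters left out ...]
.int32(9), array([319, 212,   6,   3], dtype=int32))
t (array([314.6949, 223.7966]), np.int32(59), array([311, 219,   9,   9], dtype=int32))
t (array([316.2015, 238.0597]), np.int32(134), array([310, 233,  14,  11], dtype=int32))
t (array([343.405 , 241.7851]), np.int32(121), array([337, 236,  14,  11], dtype=int32))
t (array([223.3701, 274.526 ]), np.int32(154), array([216, 269,  16,  13], dtype=int32))
t (array([226.9879, 292.8704]), np.int32(247), array([219, 284,  18,  19], dtype=int32))
-0.058 0.039 [313.6628 242.2508] [347.6175 211.9248]
-0.058 -0.023 [335.8196 255.1285] [344.4008 240.9465]
0 0.039 [292.5566 254.1669] [320.1419 208.8467]
0 -0.023 [314.7384 268.0087] [316.6493 237.7784]
```

```bash
python3 - <<'E'
from h import *
go((.42,.06,.16),75,0)
E
```

```text
shift mm [134.8  85.6 -20.8] turn [ 3.6  2.3 76.2]
```

Emit:
carry_out:
  commands: "20 10 -20 0 0 7 50;40 20 -20 0 2 14 50;65 35 -21 1 2 21 50;90 50 -21 2 2 28 50;110 65 -21 3 2 35 50;125 77 -21 3 2 42 50;135 86 -21 3 2 49 50;135 86 -21 3.6 2.3 60 50;135 86 -21 3.6 2.3 76 50;135 86 -21 3.6 2.3 76 50;135 86 -21 3.6 2.3 76 50;135 86 -21 3.6 2.3 76 50"

```text
clock: 38.37
eef_pos: [0.4198, 0.063, 0.1601]
ee_rot: [-0.0, 0.79, 0.613, 0.0]
contact_force: [0.1, -0.4, -0.3]
finger_gap: 0.0499
grasp_force: 0.0
```

```bash
python3 - <<'E'
from h import *
stat();a,b=look("17")
for c in cells(a,b):print(c)
gocell((.402,.176,.12),-167.7,0)
E
```

```text
t 38.37 tcp [0.4198 0.063  0.1601] yaw 75.6 z [ 0.0001  0.0012 -1.    ] q [-0.1468  0.5939 -0.1701  2.2276  0.2854  0.3391 -0.8099] F [ 0.1218 -0.4082 -0.2733] gap 0.0499 gf 0.0
(array([ 0.5152, -0.0774]), np.float64(-7.603177538759923), np.float64(0.06766420406881457), (array([ 0.529 , -0.0709,  0.0038]), np.float64(0.02678085412817733)))
(array([ 0.5233, -0.0189]), np.float64(-7.420823064153642), np.float64(0.0683077403282479), (array([ 0.5136, -0.0219,  0.0447]), np.float64(0.01031077987456543)))
shift mm [105.  -45.8  50.3] turn [ 2.2 -3.6 63.5]
```

Emit:
carry_out:
  commands: "20 -8 0 0 0 7 50;40 -16 0 0 0 14 50;60 -26 0 0 0 21 50;80 -36 0 0 0 28 50;95 -42 0 0 0 35 50;105 -46 10 1 -2 42 50;105 -46 20 2 -3.6 49 50;105 -46 35 2.2 -3.6 63.5 50;105 -46 50 2.2 -3.6 63.5 50;105 -46 50 2.2 -3.6 63.5 50;105 -46 50 2.2 -3.6 63.5 50"

```text
clock: 39.38
eef_pos: [0.4015, 0.175, 0.1101]
ee_rot: [0.004, 0.994, 0.106, -0.035]
contact_force: [0.2, 0.0, 0.5]
finger_gap: 0.0506
grasp_force: 0.0
```

```bash
python3 - <<'E'
from h import *
stat();a,b=look("18")
a0,b0=rd("0")
for i in(b,b0):
  for x in blobs(i,"blue",(165,300,445,395),20)[0]+blobs(i,"orange",(165,300,445,395),20)[0]:print(x[0],x[1])
gocell((.402,.176,.017),-167.7,0)
E
```

```text
t 39.38 tcp [0.4015 0.175  0.1101] yaw 12.2 z [-0.0695 -0.0149 -0.9975] q [-0.5542  0.7275  0.0856  2.1702 -0.2425  0.3231 -1.6132] F [0.2169 0.0471 0.4848] gap 0.0506 gf 0.0
[270.4173 358.0414] 266
[292.8784 366.8288] 444
[307.9398 372.9398] 133
[270.4173 358.0414] 266
[292.9052 366.8149] 443
[308.0976 372.3089] 123
shift mm [  6.2  -0.7 103.8] turn [-0.1 -0.1 -0.2]
```

Emit:
carry_out:
  commands: "2 -0.7 30 0 0 0 50;4 -0.7 60 0 0 0 50;5.5 -0.7 85 0 0 0 50;6 -0.7 98 0 0 0 50;6 -0.7 102.5 0 0 0 50;6 -0.7 102.5 0 0 0 50;6 -0.7 102.5 0 0 0 50;6 -0.7 102.5 0 0 0 20;6 -0.7 102.5 0 0 0 20;6 -0.7 102.5 0 0 0 20;6 -0.7 102.5 0 0 0 20;6 -0.7 102.5 0 0 0 20"
  newtons: 40

```text
clock: 40.48
eef_pos: [0.4017, 0.1757, 0.0087]
ee_rot: [0.003, 0.994, 0.103, -0.033]
contact_force: [0.7, 0.1, 6.9]
finger_gap: 0.0298
grasp_force: 40.0
```

Emit:
carry_out:
  commands: "0 0 -20 0 0 0 20;0 0 -60 0 0 0 20;0 0 -100 0 0 0 20;0 0 -140 0 0 -7 20;0 0 -140 0 0 -14 20;0 0 -140 0 0 -21 20;0 0 -140 0 0 -28 20;0 0 -140 0 0 -35 20;0 0 -140 0 0 -42 20;0 0 -140 0 0 -49 20;0 0 -140 0 0 -56 20;0 0 -140 0 0 -63 20"

```text
clock: 41.48
eef_pos: [0.4104, 0.1772, 0.1477]
ee_rot: [-0.015, 0.792, 0.61, -0.031]
contact_force: [-0.3, -0.4, -1.1]
finger_gap: 0.0297
grasp_force: 40.0
```

```bash
python3 - <<'E'
from h import *
stat();go(crad(-.02,.058,.16),150,-8)
a,b=look("19")
for x in blobs(b,"blue",(165,150,445,395),20)[0]+blobs(b,"orange",(165,150,445,395),20)[0]:print(x[0],x[1],x[2])
for x in(-.045,.045):print(proj("scene",held(x)))
E
```

```text
t 41.48 tcp [0.4104 0.1772 0.1477] yaw 75.3 z [-0.0671 -0.0143 -0.9976] q [-0.3932  0.6536 -0.1636  2.114   0.1789  0.4523 -0.9486] F [-0.2739 -0.3534 -1.123 ] gap 0.0297 gf 40.0
shift mm [-108.5  128.1  -16.8] turn [ -9.4  -7.6 -74.3]
[319.0857 246.8571] 70 [312 243  17   8]
[335.8864 256.1364] 44 [332 253   9   8]
[266.0064 299.2484] 314 [254 288  22  25]
[312.8913 241.7391] 46 [306 238  15   9]
[249.0572 306.8442]
[303.7768 282.688 ]
```

Emit:
carry_out:
  commands: "-10 12 -15 0 0 -7 20;-25 28 -17 0 0 -14 20;-45 50 -17 0 0 -21 20;-65 75 -17 -2 -2 -28 20;-85 100 -17 -4 -3 -35 20;-100 120 -17 -6 -5 -42 20;-108 128 -17 -8 -6 -49 20;-108 128 -17 -9.4 -7.6 -60 20;-108 128 -17 -9.4 -7.6 -74 20;-108 128 -17 -9.4 -7.6 -74 20;-108 128 -17 -9.4 -7.6 -74 20;-108 128 -17 -9.4 -7.6 -74 20"

```text
clock: 42.58
eef_pos: [0.5062, 0.0392, 0.1599]
ee_rot: [0.067, 0.265, 0.962, -0.019]
contact_force: [-0.9, -0.7, -0.9]
finger_gap: 0.0298
grasp_force: 40.0
```

```bash
python3 - <<'E'
from h import *
stat();gocell(*bay(58,-28,110,10));gocell(*bay(58,-28,80,10))
E
```

```text
t 42.58 tcp [0.5062 0.0392 0.1599] yaw 149.2 z [ 0.1193 -0.0715 -0.9903] q [-0.0015  0.6519 -0.3624  2.0933  0.795   0.4549  0.0236] F [-0.9352 -0.7249 -0.9472] gap 0.0298 gf 40.0
shift mm [-28.5  15.4  39.3] turn [ -4.4  -5.9 -22.8]
shift mm [-24.3  15.4  69.1] turn [ -4.4  -5.9 -22.8]
```

```bash
python3 - <<'E'
from h import *
gocell(*bay(58,-34,110,10));gocell(*bay(58,-34,75,10))
E
```

```text
shift mm [-23.   13.   38.6] turn [ -4.4  -5.9 -22.8]
shift mm [-18.2  13.   73.2] turn [ -4.4  -5.9 -22.8]
```

Emit:
carry_out:
  commands: "-8 5 0 -1 -2 -7 20;-16 9 10 -3 -4 -14 20;-23 13 25 -4.4 -5.9 -22.8 20;-23 13 38 -4.4 -5.9 -22.8 20;-20 13 58 -4.4 -5.9 -22.8 20;-18 13 73 -4.4 -5.9 -22.8 20;-18 13 73 -4.4 -5.9 -22.8 20;-18 13 73 -4.4 -5.9 -22.8 20"

```text
clock: 43.25
eef_pos: [0.5366, 0.037, 0.0883]
ee_rot: [0.12, 0.067, 0.99, -0.008]
contact_force: [-0.1, 0.7, -2.3]
finger_gap: 0.0299
grasp_force: 40.0
```

```bash
python3 - <<'E'
from h import *
stat();gocell(*bay(58,-33,75,10));gocell(*bay(58,-32,25,10))
a,b=look("20")
for x in blobs(b,"blue",(165,150,445,395),8)[0]+blobs(b,"orange",(165,150,445,395),5)[0]:print(x[0],x[1],x[2])
for x in(-.045,-.033,.033,.039,.045):print(proj("scene",held(x)))
E
```

```text
t 43.25 tcp [0.5366 0.037  0.0883] yaw 172.3 z [ 0.237  -0.0318 -0.971 ] q [-0.0868  0.7883 -0.186   2.1731  1.768   0.2148 -0.515 ] F [-0.0512  0.6604 -2.3016] gap 0.0299 gf 40.0
shift mm [-1.9 -1.1 -1.1] turn [-0.  -0.2 -0.1]
shift mm [ 9.1 -1.1 47.7] turn [-0.  -0.2 -0.1]
[318.1231 251.241 ] 195 [310 243  19  19]
[284.2471 255.0345] 174 [277 247  17  19]
[332.2154 259.5769] 130 [326 253  15  16]
[301.1176 264.9265] 68 [295 258  13  17]
[310.8222 272.363 ] 135 [305 265  15  18]
[311.6324 243.6471] 68 [306 238  15  18]
[295.6667 250.7778] 9 [294 250   4   3]
[296.0395 263.5756]
[291.4213 259.7051]
[267.0791 239.3043]
[264.951  237.5207]
[262.8365 235.7486]
```

Emit:
carry_out:
  commands: "1 -1 12 0 0 0 20;4 -1 25 0 0 0 20;6 -1 36 0 0 0 20;8 -1 44 0 0 0 20;9 -1 47.7 0 0 0 20;9 -1 47.7 0 0 0 20;9 -1 47.7 0 0 0 20"

```text
clock: 43.93
eef_pos: [0.5406, 0.0353, 0.0423]
ee_rot: [0.122, 0.065, 0.99, -0.008]
contact_force: [0.8, -0.2, -1.0]
finger_gap: 0.03
grasp_force: 40.0
```

```bash
python3 - <<'E'
from h import *
stat();gocell(*bay(58,-32,25,10));gocell(*bay(58,-50,25,10))
E
```

```text
t 43.93 tcp [0.5406 0.0353 0.0423] yaw 172.5 z [ 0.2406 -0.0324 -0.9701] q [ 0.014   0.9013 -0.3449  2.1702  1.9582  0.3703 -0.6755] F [ 0.7948 -0.1618 -0.9813] gap 0.03 gf 40.0
shift mm [2.2 0.1 2. ] turn [-0.   0.   0.1]
shift mm [19.6  0.1 -2.3] turn [-0.   0.   0.1]
```

Emit:
carry_out:
  commands: "3 0 1 0 0 0 20;7 0 0.3 0 0 0 20;11 0 -0.4 0 0 0 20;14 0 -1 0 0 0 20;17 0 -1.6 0 0 0 20;19 0 -2 0 0 0 20;21 0 -2.4 0 0 0 20;21 0 -2.4 0 0 0 20"

```text
clock: 44.6
eef_pos: [0.5219, 0.0381, 0.04]
ee_rot: [0.124, 0.065, 0.99, -0.008]
contact_force: [6.0, -0.7, 2.9]
finger_gap: 0.03
grasp_force: 40.0
```

```bash
python3 - <<'E'
from h import *
stat();gocell(*bay(58,-50,25,10));gocell(*bay(58,-49.5,10.5,0))
E
```

```text
t 44.6 tcp [0.5219 0.0381 0.04  ] yaw 172.5 z [ 0.2451 -0.0325 -0.969 ] q [ 0.0426  0.9144 -0.4165  2.2256  2.0255  0.451  -0.7589] F [ 5.9714 -0.6753  2.9296] gap 0.03 gf 40.0
shift mm [ 0.7 -0.2 -0.1] turn [0.  0.3 0.1]
shift mm [ 3.9 -0.2 22.2] turn [ 0.  10.3  0.1]
```

Emit:
carry_out:
  commands: "0.7 0 2 0 1 0 20;1.2 0 4.5 0 2.2 0 20;1.8 0 7 0 3.5 0 20;2.4 0 9.5 0 4.6 0 20;3 0 12 0 5.8 0 20;3.4 0 14.5 0 7 0 20;3.8 0 17 0 8 0 20;4.2 0 19.5 0 9.2 0 20;4.5 0 21.5 0 10.2 0 20;4.5 0 21.5 0 10.2 0 20"

```text
clock: 45.43
eef_pos: [0.5234, 0.0375, 0.0184]
ee_rot: [0.035, 0.067, 0.997, -0.001]
contact_force: [5.4, -2.7, 11.3]
finger_gap: 0.0299
grasp_force: 40.0
```

```bash
python3 - <<'E'
from h import *
stat();gocell(*bay(58,-47,10,0))
E
```

```text
t 45.43 tcp [0.5234 0.0375 0.0184] yaw 172.3 z [ 0.0695 -0.0066 -0.9976] q [-0.0053  0.9346 -0.2723  2.062   1.1994  0.2533  0.0939] F [ 5.3806 -2.6678 11.2598] gap 0.0299 gf 40.0
shift mm [-2.5  0.2  1.6] turn [ 0.2  0.  -0.1]
```

Emit:
carry_out:
  commands: "-1 0 -0.3 0 0 0 20;-2 0 -0.3 0 0 0 20;-3 0 -0.3 0 0 0 20;-3.5 0 -0.3 0 0 0 20;-3.5 0 -0.3 0 0 0 20"

```text
clock: 45.85
eef_pos: [0.5235, 0.0375, 0.0184]
ee_rot: [0.033, 0.066, 0.997, -0.002]
contact_force: [0.3, -1.2, 9.1]
finger_gap: 0.03
grasp_force: 40.0
```

```bash
python3 - <<'E'
from h import *
stat();gocell(*bay(58,-47,10,0))
a,b=look("21")
for x in blobs(b,"blue",(165,150,445,395),8)[0]+blobs(b,"orange",(165,150,445,395),5)[0]:print(x[0],x[1],x[2])
for y in(-.058,0,.058): print([proj("scene",crad(x,y,.042)) for x in(.039,-.023)])
E
```

```text
t 45.85 tcp [0.5235 0.0375 0.0184] yaw 172.5 z [ 0.0664 -0.0088 -0.9978] q [-0.0017  0.9355 -0.2801  2.0584  1.1862  0.2635  0.1103] F [ 0.2503 -1.1637  9.0874] gap 0.03 gf 40.0
shift mm [-2.5  0.2  1.6] turn [ 0.  -0.2  0.1]
[315.2727 244.6364] 11 [313 243   5   4]
[320.4167 253.1458] 96 [316 247  11  15]
[332.2154 259.5769] 130 [326 253  15  16]
[303.0909 262.2273] 22 [301 260   6   6]
[310.7704 272.3704] 135 [305 265  15  18]
[283.8182 276.1818] 11 [281 275   7   4]
[290.1457 286.4967] 151 [284 279  16  19]
[312.4444 242.6667] 9 [311 241   4   4]
[287.5 258.1] 20 [285 256   6   6]
[array([313.6628, 242.2508]), array([335.8196, 255.1285])]
[array([292.5566, 254.1669]), array([314.7384, 268.0087])]
[array([269.8251, 267.0007]), array([291.9677, 281.9211])]
```

Emit:
carry_out:
  commands: "0 0 -1 0 0 0 20;0 0 -2 0 0 0 20;0 0 -2 0 0 0 20"

```text
clock: 46.2
eef_pos: [0.5248, 0.0374, 0.0197]
ee_rot: [0.034, 0.066, 0.997, -0.002]
contact_force: [6.4, -1.9, -3.7]
finger_gap: 0.0299
grasp_force: 40.0
```

```bash
python3 - <<'E'
from h import *
stat();gocell(*bay(58,-47,10,0))
E
```

```text
t 46.2 tcp [0.5248 0.0374 0.0197] yaw 172.5 z [ 0.0677 -0.0087 -0.9977] q [ 0.002   0.934  -0.2855  2.0556  1.1798  0.2687  0.1175] F [ 6.3695 -1.8561 -3.706 ] gap 0.0299 gf 40.0
shift mm [-1.   0.2  2.7] turn [ 0.  -0.1  0.1]
```

Emit:
carry_out:
  commands: "-1 0 0 0 0 0 20;-2 0 0 0 0 0 20;-3 0 0 0 0 0 20;-4 0 0 0 0 0 20;-4 0 0 0 0 0 20"

```text
clock: 46.62
eef_pos: [0.5274, 0.037, 0.0196]
ee_rot: [0.033, 0.065, 0.997, -0.002]
contact_force: [2.5, -2.0, -4.1]
finger_gap: 0.0296
grasp_force: 40.0
```

```bash
python3 - <<'E'
from h import *
stat();gocell(*bay(58,-47,10,0))
a,b=look("22")
for x in blobs(b,"blue",(165,150,445,395),8)[0]+blobs(b,"orange",(165,150,445,395),5)[0]:print(x[0],x[1],x[2])
print([proj("scene",held(x)) for x in(-.033,.033)])
E
```

```text
t 46.62 tcp [0.5274 0.037  0.0196] yaw 172.5 z [ 0.0654 -0.0088 -0.9978] q [ 0.014   0.9369 -0.3031  2.0453  1.1616  0.2862  0.1406] F [ 2.4748 -1.9565 -4.0705] gap 0.0296 gf 40.0
shift mm [1.5 0.2 2.5] turn [-0.  -0.2  0.1]
[319.6515 252.4773] 132 [314 246  15  16]
[332.2636 259.5504] 129 [326 253  15  16]
[301.9434 262.9245] 53 [299 258   9  14]
[310.7852 272.3111] 135 [305 265  15  17]
[282.7857 274.4286] 14 [280 273   7   5]
[288.5855 284.9868] 152 [282 278  16  18]
[311.8667 241.9333] 15 [310 240   5   5]
[286.25 256.55] 20 [284 254   5   6]
[array([296.1608, 289.6951]), array([272.4681, 273.6723])]
```

Emit:
carry_out:
  commands: "0 0 1 0 0 0 20;0 0 2 0 0 0 20;0 0 2.5 0 0 0 20;0 0 2.5 0 0 0 20"

```text
clock: 47.05
eef_pos: [0.5275, 0.0372, 0.0184]
ee_rot: [0.034, 0.065, 0.997, -0.003]
contact_force: [-0.2, -0.9, 9.7]
finger_gap: 0.0301
grasp_force: 40.0
```

```bash
python3 - <<'E'
from h import *
stat();gocell(*bay(58,-45,10,0))
a,b=look("23")
for x in blobs(b,"blue",(165,150,445,395),60)[0]:print(x[0],x[1],x[2])
E
```

```text
t 47.05 tcp [0.5275 0.0372 0.0184] yaw 172.5 z [ 0.0666 -0.0094 -0.9977] q [ 0.0087  0.9384 -0.2955  2.0464  1.1698  0.2798  0.132 ] F [-0.1987 -0.8547  9.6722] gap 0.0301 gf 40.0
shift mm [-0.5 -0.   1.4] turn [-0.  -0.1  0.1]
[319.5285 252.6992] 123 [315 246  12  16]
[332.1628 259.5891] 129 [326 253  15  16]
[310.7704 272.3704] 135 [305 265  15  18]
[288.5067 285.4067] 150 [282 278  16  18]
```

Emit:
carry_out:
  commands: "0 0 -0.7 0 0 0 32;0 0 -0.7 0 0 0 35;0 0 -0.7 0 0 0 39;0 0 -0.7 0 0 0 39;0 0 -10 0 0 0 39;0 0 -30 0 0 0 39;0 0 -60 0 0 0 39;0 0 -100 0 0 0 39;0 0 -130 0 0 0 39;0 0 -130 0 0 0 39"

```text
clock: 47.98
eef_pos: [0.5213, 0.0396, 0.1518]
ee_rot: [0.037, 0.065, 0.997, -0.001]
contact_force: [-0.3, 0.4, -0.8]
finger_gap: 0.0389
grasp_force: 0.0
```

```bash
python3 - <<'E'
from h import *
stat()
a,b=look("24")
P={y:[proj("scene",crad(x,y,.042)) for x in(.039,-.023)] for y in(-.058,0,.058)}
for x in blobs(b,"blue",(165,150,445,395),20)[0]+blobs(b,"orange",(165,150,445,395),5)[0]:print(x[0],x[1],x[2])
print(P)
E
```

```text
t 47.98 tcp [0.5213 0.0396 0.1518] yaw 172.5 z [ 0.0735 -0.0063 -0.9973] q [ 0.1959  0.7287 -0.6099  2.0117  0.8235  0.585   0.4524] F [-0.2856  0.4455 -0.8136] gap 0.0389 gf 0.0
[318.1649 251.2371] 194 [311 243  18  19]
[332.2109 259.5625] 128 [326 253  15  16]
[296.9716 263.2607] 211 [289 256  19  19]
[310.8296 272.3407] 135 [305 265  15  18]
[274.4323 275.9913] 229 [266 268  21  20]
[288.1549 285.7394] 142 [282 279  16  17]
[311.5469 243.5312] 64 [306 238  15  16]
[290.1143 255.6143] 70 [284 250  16  17]
[267.7073 268.5244] 82 [261 262  17  21]
{-0.058: [array([313.6628, 242.2508]), array([335.8196, 255.1285])], 0: [array([292.5566, 254.1669]), array([314.7384, 268.0087])], 0.058: [array([269.8251, 267.0007]), array([291.9677, 281.9211])]}
```

```bash
python3 - <<'E'
from h import *
a,b=rd("24")
cv2.imwrite("pics/c24.png",cv2.resize(b[195:325,195:355],None,fx=4.6,fy=4.6,interpolation=2)[:,:,::-1])
E
```

```text
(no output)
```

View pics/c24.png

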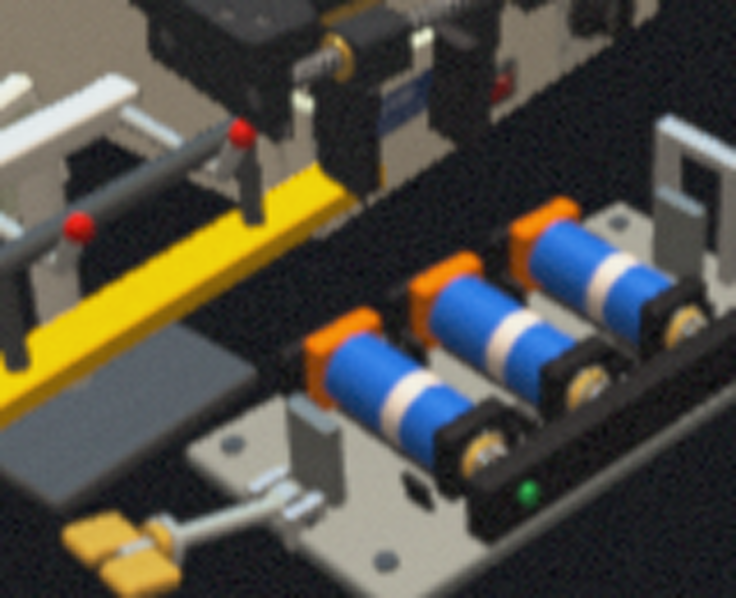

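The picture shows all three cells lying in their bays, with the bar hanging on both prongs. I'll check cell 3's height with a light press near its black end.

```bash
python3 - <<'E'
from h import *
go(crad(-.02,.058,.060),172.4,0);go(crad(-.02,.058,.0425),172.4,0)
E
```

```text
shift mm [18.1  0.  86.8] turn [0.  3.9 0.1]
shift mm [ 19.3   0.  104.3] turn [0.  3.9 0.1]
```

Emit:
carry_out:
  commands: "18 0 0 0 3.9 0 10;18 0 0 0 3.9 0 0;18 0 20 0 3.9 0 0;18 0 45 0 3.9 0 0;18 0 65 0 3.9 0 0;18 0 80 0 3.9 0 0;18 0 87 0 3.9 0 0;18 0 87 0 3.9 0 0"

```text
clock: 48.75
eef_pos: [0.506, 0.0397, 0.0569]
ee_rot: [-0.002, 0.065, 0.998, -0.001]
contact_force: [-0.3, 0.3, 0.9]
finger_gap: -0.0
grasp_force: 0.0
```

Emit:
carry_out:
  commands: "0 0 5 0 0 0 0;0 0 10 0 0 0 0;0 0 14 0 0 0 0;0 0 16 0 0 0 0;0 0 17.5 0 0 0 0;0 0 18.5 0 0 0 0;0 0 18.5 0 0 0 0"

```text
clock: 49.33
eef_pos: [0.5074, 0.04, 0.0427]
ee_rot: [0.0, 0.065, 0.998, -0.0]
contact_force: [-3.8, -0.4, 19.8]
finger_gap: 0.0005
grasp_force: 9.5
```

Emit:
carry_out:
  commands: "0 0 -10 0 0 0 0;0 0 -40 0 0 0 0;0 0 -80 0 0 0 0;0 0 -120 0 0 0 0;30 0 -150 0 0 0 0;60 0 -170 0 0 0 0;60 0 -170 0 0 0 0;60 0 -170 0 0 0 0;60 0 -170 0 0 0 0;60 0 -170 0 0 0 0"

```text
clock: 50.17
eef_pos: [0.4486, 0.0474, 0.2101]
ee_rot: [-0.001, 0.066, 0.998, 0.0]
contact_force: [-0.2, -0.8, -0.1]
finger_gap: 0.0002
grasp_force: 0.0
```

```bash
python3 - <<'E'
from h import *
stat()
a,b=look("25")
for x in blobs(b,"blue",(165,150,445,395),20)[0]+blobs(b,"orange",(165,150,445,395),20)[0]+blobs(b,"red",BS,5)[0]+blobs(b,"yellow",BS,30)[0]:print(x[0],x[1],x[2])
E
```

```text
t 50.17 tcp [0.4486 0.0474 0.2101] yaw 172.4 z [-0.0015  0.0001 -1.    ] q [ 0.2708  0.6031 -0.7485  2.0844  0.643   0.6981  0.5351] F [-0.199  -0.832  -0.1474] gap 0.0002 gf 0.0
[318.1231 251.241 ] 195 [310 243  19  19]
[332.25   259.5312] 128 [326 253  15  16]
[296.9286 263.281 ] 210 [289 256  19  19]
[310.7687 272.2985] 134 [305 265  15  17]
[274.4558 276.0177] 226 [266 268  21  20]
[288.2042 285.838 ] 142 [282 279  16  18]
[311.6406 243.5312] 64 [306 238  15  17]
[290.2714 255.4429] 70 [284 250  16  17]
[267.4933 268.6133] 75 [261 262  16  20]
[247.1333 223.5333] 15 [245 222   5   4]
[211.5714 243.9048] 21 [209 242   6   5]
[216.0202 266.1839] 1735 [165 227 114  80]
```

Everything is in place and at rest, so I'm handing in.

```bash
python3 -c "
from station import *
print(sign_off())"
```

```text
the job is handed in; nothing more can be done
None
```

The job is handed in at about 50 s: wing nut loosened about half a turn, eyebolt swung out, bar hung over both prongs, and all three cells flat in their bays by the final camera check, with the gripper clear of everything.

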